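# Caliper onto a locked bore gauge

### The arm

A 6-joint arm with a two-finger parallel gripper is mounted at the origin on a cart in front of the work surface, level with it; the furniture and walls round the work are solid. World frame = base frame: x ahead of the robot, y to its left, z up, the work surface at z = 0. Lengths are in m, angles in rad, forces in N, time in s.
With the tool pointing down it reaches from about 0.375 to 0.975 m from the base axis. Payload 3.8 kg.
Tool frame: the origin (TCP) lies midway between the tips of the shut fingers; the grasp point (between the pads) lies 19 mm behind it; z points along the fingers, y is the direction in which the jaws open and shut (so a half turn about z gives the same grasp; the last joint's range is limited). The gripper opens to 85 mm and grips with 20 to 120 N. Pads are 22 mm wide; open, the fingers measure 114 mm over their backs; the gripper's body (76 mm by 85 mm) begins 54 mm behind the grasp point. The pads swing forward as they close: fully open they stand 13 mm farther back than shut.
Start: joints at [1.207, 0.264, 1.604, -0, 1.274, -0.037], TCP at [0.217, 0.639, 0.231] pointing down, gripper open.
Joint ranges: [-2.63, 2.63], [-0.94, 2.18], [0.31, 2.57], [-1.31, 4.45], [0, 2.66], [-2.55, 2.55]. Speed limits (rad/s): [2.57, 2.57, 3.14, 3.14, 3.14, 3.14].

### API

Orientations are given as a rotation vector (axis times angle).
In Python, from workcell import bot gives the robot as it stands.
- The arm moves only by the tool arm_command, never from a script. Its argument "targets" is text: rows parted by semicolons, each of 7 numbers parted by spaces: the shift along the tool's x, y, z in mm, then the turn, a rotation vector about the tool's x, y, z in degrees, then the opening, from 0 (shut) to 1 (fully open). A call has 1 to 10 rows; each row is the pose to reach, as a shift and turn from the pose commanded when the call began, along the tool's axes at that moment; what a row does not reach only later rows make up. A row lasts 1/12 s, in which the tool goes at most 41.7 mm and 7.16 degrees, less where a joint would pass 70% of its speed; a pose out of reach is approached as far as the arm can. A call with a gripper value outside its range is refused whole. The fingers move at their own pace and stop on an object; "newtons" is the grip in N (left out, the last holds). Time passes only in rows, so rows that repeat a pose let the fingers close. It gives the time, the measured TCP pose, the force and the opening at its end, in the units of the state.
- bot.read_state(): the state, without advancing time (a new reading comes with each control period).
- bot.read_camera(name): name is "scene" or "top" or "wrist"; returns (picture, depth): 384x512x3 uint8, blue, green, red; 384x512 float32, m along the optical axis (not along the pixel's ray), 0 where there is no reading.
- bot.camera_params(name): a dict with "fov_y" (degrees; the focal length in pixels is half the picture's height over the tangent of half this angle, whatever the lens; pixels are square), "cx", "cy" (the principal point, pixels), "k1" (the pictures are not rectified: a ray, as slopes to the right and down, at radius r is drawn at 1 + k1 r^2 times it, then the intrinsics apply), "xyz" and "rotation" of the camera in the world; the wrist camera has in their place "T_tool_cam" (4x4, takes a point from camera to tool coordinates, whose origin is the TCP and whose axes are the flange's). Camera axes: x right, y up, looking along -z (the intrinsics and any distortion apply to the point x, -y, -z); pixel columns grow to the right and rows downward; lengths in m; the calibration is good to about 2 mm. A picture is of the moment at which its call begins: read the wrist's pose just before it. camera_params takes no time and is no camera call.
- bot.finish_job(): hands the job in, once; it reports no verdict.
The state is a dict: "time": time; "q": joint angles; "joint_vel": joint speeds; "joint_torque": joint torques, N m; "tool_pos": TCP position; "tcp_rot": TCP orientation; "wrist_force": force on the tool from outside, world axes, zero at the start; "torque": the same for the moment, N m; "width": opening from 0.0 (shut) to 1.0 (fully open).
Only numpy, scipy, OpenCV 4.12 (cv2) and the standard library are available. Lean on these libraries where they do the work, as an engineer would, in place of code of your own. Each camera call takes 0.05 s, during which the arm holds its last target.

### The job

A telescoping bore gauge has been set in a cylinder and locked; take its size with the caliper that is clamped flat in the bench stand. Draw the caliper's sliding jaw open, lay the gauge flat on the stand's raised table with its cross tube between the two long jaws, square to their faces, and let go of it; then close the sliding jaw by its slider until both jaws bear lightly on the ends of the gauge, without forcing the jaw or making it cock. Leave the gauge nipped there, and do not drop it or disturb the other parts.

Things in the scene. Friction and masses are not known exactly. Their poses are not given: they have to be found in the camera images.
- caliper_stand: bench stand fixed to the bench: dark cast foot 80 x 290 x 8 mm carrying a caliper that lies flat, and a bright table 128 x 128 mm, top 17 mm above the bench, spanning x -116 to +12, y -34 to +94 mm in the stand's frame. Origin at bench level; y runs along the caliper's beam towards the fixed jaw, x across the beam, away from the long jaws' tips
- caliper_beam: caliper beam with fixed jaw, part of the stand (same origin and axes). Beam 20 wide, 5 thick, centre line x = +35, z = 27 mm, y -160 to +95 mm; clamp screws at its ends rise to z = 41. Both long jaws point along -x to x = -38 mm, are 9 mm thick (z 22.5 to 31.5) and flat on their facing sides. The fixed measuring face lies at y = +75 and looks along -y
- caliper_slide (a joint): opening of the caliper in m: distance between the two long jaws' measuring faces, 0 when shut, at most 0.108; it grows as the slider moves along the stand's -y. The slider rubs with about 2.5 N and stays where it is left
- sliding_jaw: slider with the sliding jaw. Slider 70 mm along the beam, 34 across, 19 to 36 mm above the bench, free at both sides; the jaw (16 mm wide at the root, 10 at the tip) is at its end towards the fixed jaw. Origin on the beam's centre line, 35 mm behind the measuring face; axes as the stand's. It can cock about z against a gib spring: 10 N on the jaw 55 mm out cocks it 0.03 rad
- fixed_jaw_face (a point): point on the fixed jaw's measuring face, near the middle of its free length: 55 mm out from the beam's centre line and 27 mm above the bench; axes as the stand's
- sliding_jaw_face (a point): the matching point on the sliding jaw's measuring face
- slider_grip (a point): point in the slider at which to pinch it across the beam (34 mm wide, thumb serrations): on the beam's centre line, 52 mm behind the sliding measuring face, 27 mm above the bench, 9 mm below the slider's top; axes as the stand's
- bore_gauge: T-shaped steel telescoping bore gauge, about 0.17 kg, lying flat on its cross tube and lock knob, its axes 8 mm above the surface: a handle, a knob 16 mm thick at its -x end, a cross tube 16 mm thick along y at its +x end. Origin at the underside below gauge_grip; x runs from handle to cross tube, z up. In the caliper it lies with its axes along the stand's, the handle out past the jaw tips
- gauge_grip (a point): point on the axis of the handle, where the gauge roughly balances; the handle is 11 mm thick and free 20 mm to either side of this point; axes as the gauge's
- gauge_head (a point): middle of the cross tube, on its axis, 40 mm along the gauge's +x from gauge_grip. The fixed measuring end is 28 mm from it along +y; the locked plunger's end is 28 to 44 mm from it along -y, different every time (overall size 56 to 72 mm, not known beforehand). Both ends are flat and 10 mm thick. Axes as the gauge's
- con_rod: bystander: steel connecting rod 82 x 172 x 20 mm lying on the bench; origin at the centre of its underside
- bearing: bystander: ball bearing 62 mm across, 16 mm high, lying on the bench; origin at the centre of its underside
- valve_spring: bystander: valve spring 30 mm across, 42 mm high, standing on the bench; origin at the centre of its underside

How it is judged:
By the outcome, as a careful person would: the job done as asked, in the order asked, and still so for the second after the job is handed in, with the robot touching nothing.
It also fails if it takes over 72 s, if anything falls off the work surface, if the arm or the gripper's body presses on something with over 40 N, if the wrist force passes 120 N, or if a joint passes its speed limit or range.

## Working session

There is one attempt and no reset: what is moved stays moved. The work goes in short steps, Python scripts to look and compute and a tool call to move; the robot and the scene stay as the last step left them, time stands still between calls to the robot, and variables do not carry over. Pictures are saved under pics/ and viewed, and the job is handed in when it is done.

Besides the shell and the picture viewer there is one more tool, called after "Emit:" as name(argument=value, ...), one argument or row to a line, values as JSON. arm_command: Moves the arm, as the interface text tells. Its arguments: {"type":"object","properties":{"targets":{"type":"string"},"newtons":{"type":"number"}},"required":["targets"]}

```bash
ls; mkdir -p pics
python3 - <<'E'
from workcell import bot
import cv2
print(bot.read_state())
for n in ["scene","top","wrist"]:
    p,d=bot.read_camera(n); cv2.imwrite(f"pics/{n}0.png",p)
    import numpy as np; np.save(f"{n}0.npy",d)
    print(n,bot.camera_params(n))
E
```

```text
pics
{'time': 0.0, 'q': array([ 1.20711387e+00,  2.64771226e-01,  1.60538740e+00, -3.80566112e-07,
        1.27372641e+00, -3.69268403e-02]), 'joint_vel': array([-0.00015219, -0.00078087, -0.00170533, -0.00049384,  0.00092231,
       -0.00028969]), 'joint_torque': array([ 1.49440995e-03, -5.15100861e+01, -3.67330348e+01, -2.48435354e-04,
        1.28308157e-02, -3.76220987e-05]), 'tool_pos': array([0.21640909, 0.63857942, 0.22994264]), 'tcp_rot': array([-0.51091156, -3.09930604,  0.00352847]), 'wrist_force': array([ 0.75724929, -0.96793123, -0.47328747]), 'torque': array([ 0.02402357,  0.02305252, -0.03893275]), 'width': 1.0012888962010937}
scene {'fov_y': 49.608425015482624, 'cx': 256.4288290905073, 'cy': 191.06011321255477, 'k1': -0.09123756927641682, 'xyz': array([-0.09756516, -0.50304522,  0.83795578]), 'rotation': array([ 0.73279629, -0.37492547, -0.85616232])}
top {'fov_y': 51.49935888151773, 'cx': 258.00771711114555, 'cy': 186.47784365661485, 'k1': -0.07227751548546095, 'xyz': array([ 0.32151172, -0.00494899,  1.08597767]), 'rotation': array([ 0.14321574, -0.15497534, -1.55960204])}
wrist {'fov_y': 62.79987825560894, 'cx': 257.92958726641695, 'cy': 193.17827724891342, 'k1': -0.07838258801557324, 'T_tool_cam': array([[ 8.19927424e-04,  9.63838383e-01,  2.66486208e-01,
         6.71608951e-02],
       [ 9.99999635e-01, -8.53822860e-04,  1.13331195e-05,
        -2.55582841e-04],
       [ 2.38455312e-04,  2.66486101e-01, -9.63838732e-01,
        -1.43010996e-01],
       [ 0.00000000e+00,  0.00000000e+00,  0.00000000e+00,
         1.00000000e+00]])}
```

View pics/scene0.png

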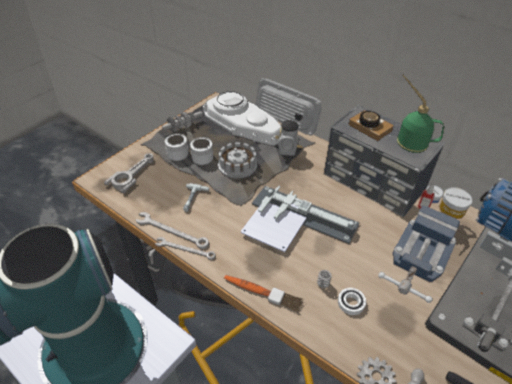

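View pics/top0.png

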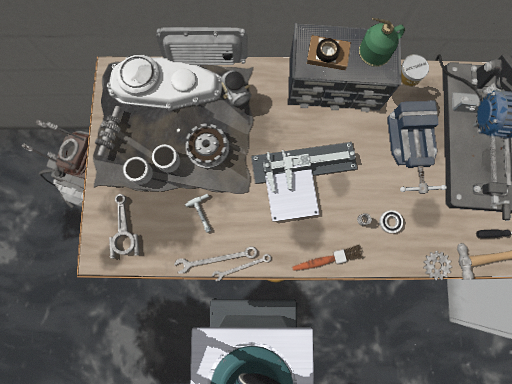

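View pics/wrist0.png

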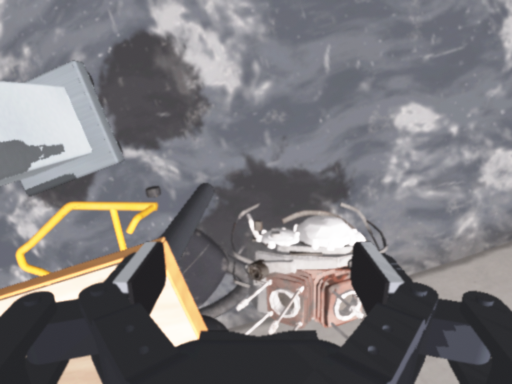

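```bash
cat > h.py <<'E'
import numpy as np, cv2
from scipy.spatial.transform import Rotation as R
from workcell import bot
def cam(name, state=None):
    c=bot.camera_params(name)
    f=192/np.tan(np.radians(c["fov_y"])/2)
    K=np.array([[f,0,c["cx"]],[0,f,c["cy"]],[0,0,1]])
    D=np.array([c["k1"],0,0,0])
    if name=="wrist":
        T=np.eye(4);T[:3,:3]=R.from_rotvec(state["tcp_rot"]).as_matrix();T[:3,3]=state["tool_pos"]
        T=T@c["T_tool_cam"]; Rm=T[:3,:3];p=T[:3,3]
    else: Rm=R.from_rotvec(c["rotation"]).as_matrix();p=c["xyz"]
    return K,D,Rm@np.diag([1,-1,-1]),p   # R: cv cam->world
def ray(C,uv):
    K,D,Rm,p=C
    # Newton-ish inverse of 1+k1 r^2
    x=(np.atleast_2d(uv).astype(float)-[K[0,2],K[1,2]])/K[0,0]
    y=x.copy()
    for _ in range(30): y=x/(1+D[0]*(y**2).sum(1,keepdims=True))
    d=np.c_[y,np.ones(len(y))]@Rm.T
    return p,d
def onplane(C,uv,z):
    p,d=ray(C,uv); return p+d*((z-p[2])/d[:,2])[:,None]
def proj(C,X):
    K,D,Rm,p=C
    c=(np.atleast_2d(X)-p)@Rm; s=c[:,:2]/c[:,2:]
    s=s*(1+D[0]*(s**2).sum(1,keepdims=True))
    return s*K[0,0]+[K[0,2],K[1,2]]
def pts(C,depth):
    v,u=np.mgrid[0:384,0:512]
    p,d=ray(C,np.c_[u.ravel(),v.ravel()])
    # d has unit z in cam so depth multiplies directly
    X=p+d*depth.ravel()[:,None]; X[depth.ravel()==0]=np.nan
    return X.reshape(384,512,3)
def rect(C,img,x0,x1,y0,y1,z,s):
    """ortho view at plane z: rows down = -x, cols right = -y; s px per m"""
    H=int((x1-x0)*s);W=int((y1-y0)*s)
    r,c=np.mgrid[0:H,0:W]
    X=np.stack([x1-r/s,y1-c/s,np.full(r.shape,z)],-1).reshape(-1,3)
    m=proj(C,X).reshape(H,W,2).astype(np.float32)
    return cv2.remap(img,m[...,0],m[...,1],cv2.INTER_CUBIC)
E
python3 - <<'E'
from h import *
p=cv2.imread("pics/top0.png")
cv2.imwrite("pics/t_cal.png",cv2.resize(p[130:235,240:370],None,fx=6,fy=5.7,interpolation=cv2.INTER_CUBIC)[:600])
cv2.imwrite("pics/t_g.png",cv2.resize(p[180:245,170:240],None,fx=8,fy=8,interpolation=cv2.INTER_CUBIC))
C=cam("top"); X=pts(C,np.load("top0.npy"))
for uv in [(200,208),(205,225),(193,203),(210,196),(290,200),(305,210),(290,165),(350,160),(120,240),(150,100),(235,90),(310,130),(300,165)]:
    print(uv,X[uv[1],uv[0]].round(3))
E
```

```text
(200, 208) [0.467 0.145 0.013]
(205, 225) [0.421 0.13  0.012]
(193, 203) [0.48  0.164 0.017]
(210, 196) [0.503 0.12  0.   ]
(290, 200) [ 0.49  -0.1    0.016]
(305, 210) [ 0.463 -0.14   0.019]
(290, 165) [ 0.583 -0.099  0.037]
(350, 160) [ 0.604 -0.269  0.016]
(120, 240) [ 0.379  0.364 -0.001]
(150, 100) [0.77  0.294 0.036]
(235, 90) [0.777 0.051 0.089]
(310, 130) [ 0.696 -0.161  0.001]
(300, 165) [ 0.584 -0.126  0.037]
```

View pics/t_cal.png

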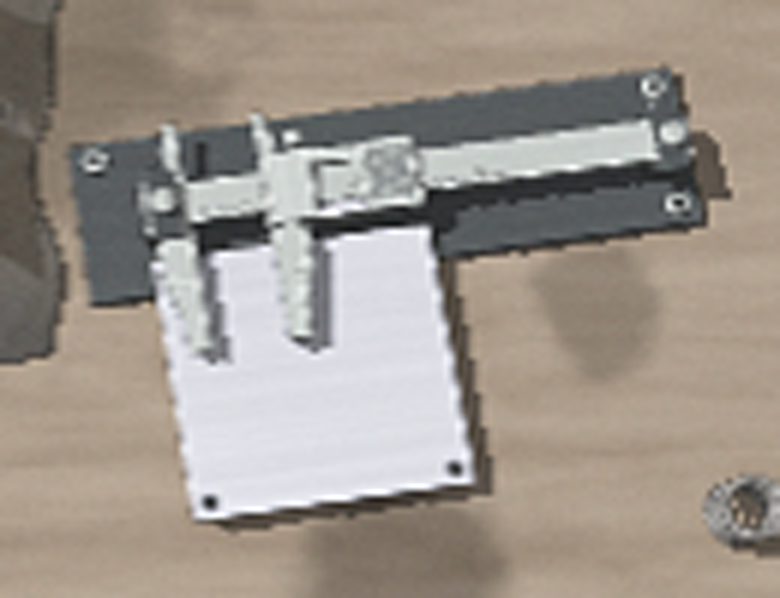

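View pics/t_g.png

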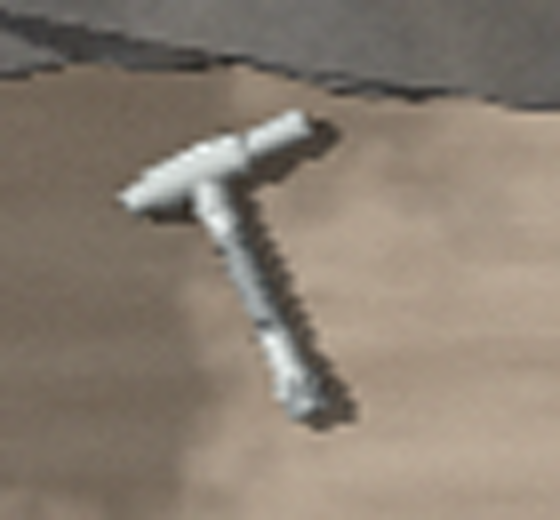

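```bash
cat > m.py <<'E'
from h import *
def fit_table(C,img,show=None):
    hsv=cv2.cvtColor(img,cv2.COLOR_BGR2HSV)
    m=((hsv[...,1]<28)&(hsv[...,2]>190)).astype(np.uint8)
    return m
E
python3 - <<'E'
from h import *
p=cv2.imread("pics/top0.png");C=cam("top")
o=rect(C,p,0.36,0.70,-0.31,0.02,0.017,1700)
cv2.imwrite("pics/o1.png",o); print(o.shape)
g=rect(C,p,0.38,0.54,0.08,0.24,0.008,3500)
cv2.imwrite("pics/o2.png",g)
ps=cv2.imread("pics/scene0.png");Cs=cam("scene")
cv2.imwrite("pics/o1s.png",rect(Cs,ps,0.36,0.70,-0.31,0.02,0.017,1700))
E
```

```text
(578, 561, 3)
```

View pics/o1.png

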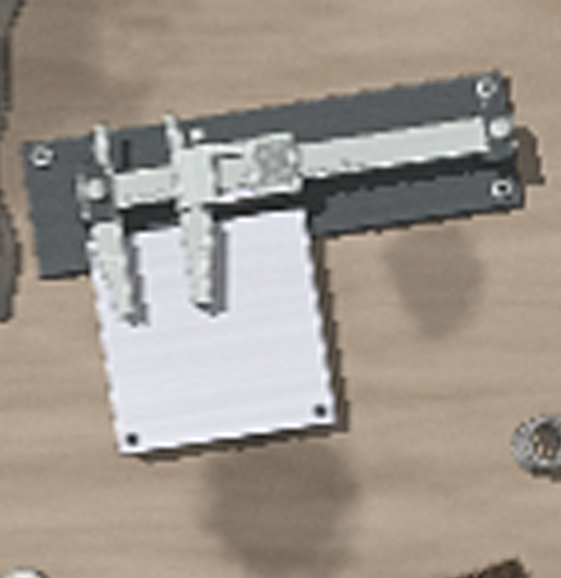

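View pics/o2.png

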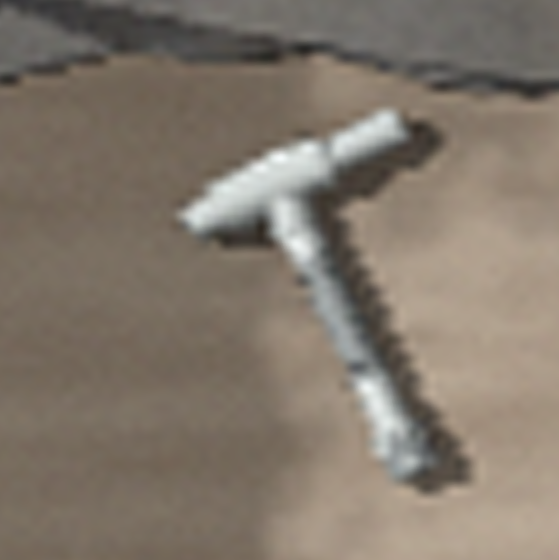

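View pics/o1s.png

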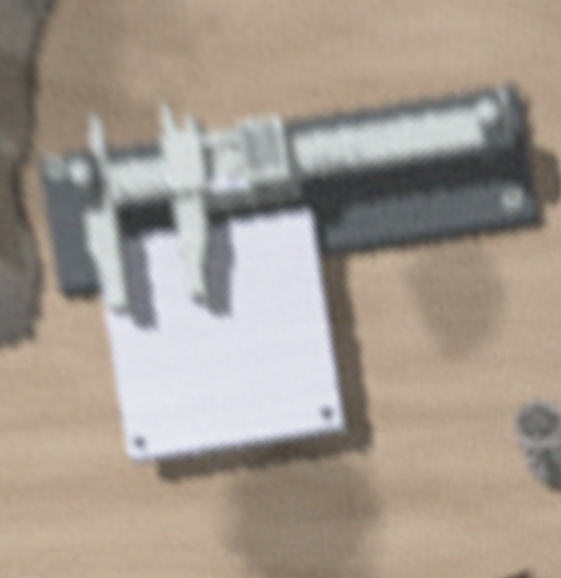

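```bash
cat >> h.py <<'E'
def goto(pos,yawx_deg):
    """shift (mm) and turn (deg) in current tool axes to vertical-down pose with tool x at yaw"""
    s=bot.read_state(); Rc=R.from_rotvec(s["tcp_rot"]).as_matrix()
    a=np.radians(yawx_deg); x=np.array([np.cos(a),np.sin(a),0]); z=np.array([0,0,-1.]); Rt=np.c_[x,np.cross(z,x),z]
    print("t",round(s["time"],2),"at",s["tool_pos"].round(4),"shift mm",(Rc.T@(np.array(pos)-s["tool_pos"])*1000).round(1),
      "turn",np.degrees(R.from_matrix(Rc.T@Rt).as_rotvec()).round(2),"F",s["wrist_force"].round(2),"w",round(s["width"],3))
E
python3 -c "
from h import *
goto([.567,-.18,.20],97.5)"
```

```text
t 0.15 at [0.2165 0.6387 0.2302] shift mm [-594.8 -662.8   31.4] turn [-1.000e-01  6.000e-02  6.378e+01] F [ 0.61 -1.06  0.29] w 1.006
```

Emit:
arm_command(
  targets="-595 -663 31 0 0 63.8 1;-595 -663 31 0 0 63.8 1;-595 -663 31 0 0 63.8 1;-595 -663 31 0 0 63.8 1;-595 -663 31 0 0 63.8 1;-595 -663 31 0 0 63.8 1;-595 -663 31 0 0 63.8 1;-595 -663 31 0 0 63.8 1;-595 -663 31 0 0 63.8 1;-595 -663 31 0 0 63.8 1",
)

```text
time: 0.98
tool_pos: [0.3807, 0.2545, 0.2166]
tcp_rot: [2.077, 2.357, 0.0]
wrist_force: [0.5, 0.2, -0.9]
width: 1.0
```

```bash
python3 -c "
from h import *
goto([.567,-.18,.20],97.5)"
```

```text
t 0.98 at [0.3807 0.2545 0.2166] shift mm [-454.5  130.2   16.6] turn [ 0.01 -0.   -0.27] F [ 0.52  0.2  -0.91] w 1.0
```

Emit:
arm_command(
  targets="-454 130 16 0 0 0 1;-454 130 16 0 0 0 1;-454 130 16 0 0 0 1;-454 130 16 0 0 0 1;-454 130 16 0 0 0 1;-454 130 16 0 0 0 1;-454 130 16 0 0 0 1;-454 130 16 0 0 0 1;-454 130 16 0 0 0 1;-454 130 16 0 0 0 1",
)

```text
time: 1.82
tool_pos: [0.5465, -0.1277, 0.2024]
tcp_rot: [-2.072, -2.361, -0.0]
wrist_force: [0.6, 0.7, 0.4]
width: 0.998
```

```bash
python3 -c "
from h import *
goto([.567,-.18,.20],97.5)"
```

```text
t 1.82 at [ 0.5465 -0.1277  0.2024] shift mm [-54.6  13.5   2.4] turn [-0.01 -0.01 -0.05] F [0.56 0.74 0.36] w 0.998
```

Emit:
arm_command(
  targets="-50 13 2 0 0 0 1;-50 13 2 0 0 0 1;-50 13 2 0 0 0 1;-50 13 2 0 0 0 1",
)

```text
time: 2.15
tool_pos: [0.5652, -0.1734, 0.2]
tcp_rot: [-2.072, -2.358, 0.0]
wrist_force: [-0.5, 0.2, -0.3]
width: 0.999
```

```bash
python3 -c "
from h import *
s=bot.read_state();p,d=bot.read_camera('wrist');cv2.imwrite('pics/w1.png',p);np.save('w1.npy',d)
import pickle;pickle.dump(s,open('w1.pkl','wb'));print(s['tool_pos'],s['joint_vel'].round(3))
C=cam('wrist',s)
o=rect(C,p,0.40,0.68,-0.33,0.02,0.017,2000);cv2.imwrite('pics/w1o.png',o)
"
```

```text
[ 0.56519213 -0.17337971  0.19995421] [ 0.032 -0.024  0.023  0.004  0.003 -0.   ]
```

View pics/w1.png

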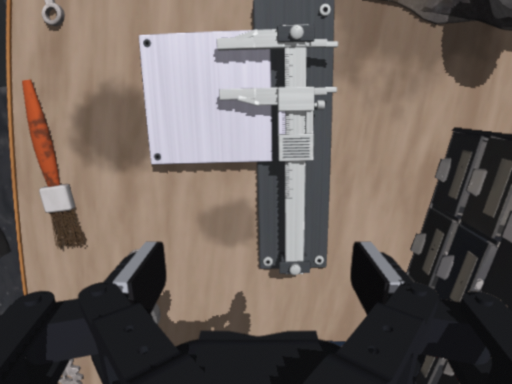

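View pics/w1o.png

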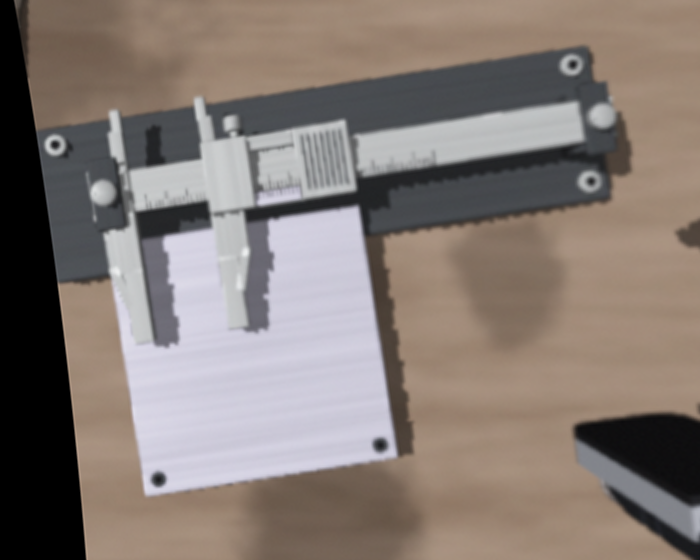

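```bash
cat > stand.py <<'E'
from h import *
def fitline(P):
    vx,vy,x,y=cv2.fitLine(P.astype(np.float32),cv2.DIST_HUBER,0,0.01,0.01).ravel(); return np.array([x,y]),np.array([vx,vy])
def mask_table(p):
    hsv=cv2.cvtColor(p,cv2.COLOR_BGR2HSV); b=p[...,0].astype(int)-p[...,2]
    return ((p.min(2)>150)&(b>4)).astype(np.uint8)
E
python3 - <<'E'
from stand import *
import pickle
s=pickle.load(open('w1.pkl','rb'));p=cv2.imread('pics/w1.png');C=cam('wrist',s)
S=4000
o=rect(C,p,0.40,0.68,-0.33,0.02,0.017,S)
m=mask_table(o)
n,l,st,ce=cv2.connectedComponentsWithStats(m); k=1+np.argmax(st[1:,4]); print(st[k])
m=(l==k).astype(np.uint8)
cv2.imwrite('pics/m1.png',cv2.resize(m*255,None,fx=.5,fy=.5))
# initial frame
yaw=np.radians(8.5)
for it in range(2):
    ex=np.array([np.cos(yaw),np.sin(yaw)]);ey=np.array([-np.sin(yaw),np.cos(yaw)])
    cs,_=cv2.findContours(m,cv2.RETR_EXTERNAL,cv2.CHAIN_APPROX_NONE)
    c=max(cs,key=len)[:,0]
    W=np.c_[0.68-c[:,1]/S,0.02-c[:,0]/S]
    a=W@ex;b=W@ey
    out={}
    x0=np.percentile(a,2);yl=np.percentile(b,1);yh=np.percentile(b,99)
    e1=W[(abs(a-a.min())<.004)&(b>yl+.012)&(b<yh-.012)]
    e2=W[(abs(b-b.min())<.004)&(a>a.min()+.012)&(a<a.min()+.11)]
    e3=W[(abs(b-b.max())<.004)&(a>a.min()+.012)&(a<a.min()+.06)]
    for nme,e,ax in (("x-116",e1,ex),("y-34",e2,ey),("y94",e3,ey)):
        q,v=fitline(e); ang=np.degrees(np.arctan2(v[1],v[0])); print(nme,len(e),ang%90,np.mean(e@ax))
    q1,v1=fitline(e1);q2,v2=fitline(e2)
    yaw=(np.radians((np.degrees(np.arctan2(v1[1],v1[0]))%90)+(np.degrees(np.arctan2(v2[1],v2[0]))%90)))/2
ex=np.array([np.cos(yaw),np.sin(yaw)]);ey=np.array([-np.sin(yaw),np.cos(yaw)])
ox=np.mean(e1@ex)+.116; oy2=np.mean(e2@ey)+.034; oy3=np.mean(e3@ey)-.094
print("yaw",np.degrees(yaw),"ox",ox,"oy",oy2,oy3)
for oy in (oy2,oy3,(oy2+oy3)/2):print(ox*ex+oy*ey)
E
```

```text
[   228    414    565    575 215112]
x-116 407 8.721802 0.420244842772829
y-34 387 8.787852 -0.24260326839410234
y94 190 8.875054 -0.1163245768946561
x-116 407 8.721306 0.4194432615553938
y-34 387 8.789257 -0.24473752617042813
y94 190 8.875054 -0.11835011919344725
yaw 8.7552805 ox 0.5354418291513985 oy -0.2107413360320744 -0.21235372954932483
[ 0.56128046 -0.12678366]
[ 0.56152589 -0.12837726]
[ 0.56140318 -0.12758046]
```

View pics/m1.png

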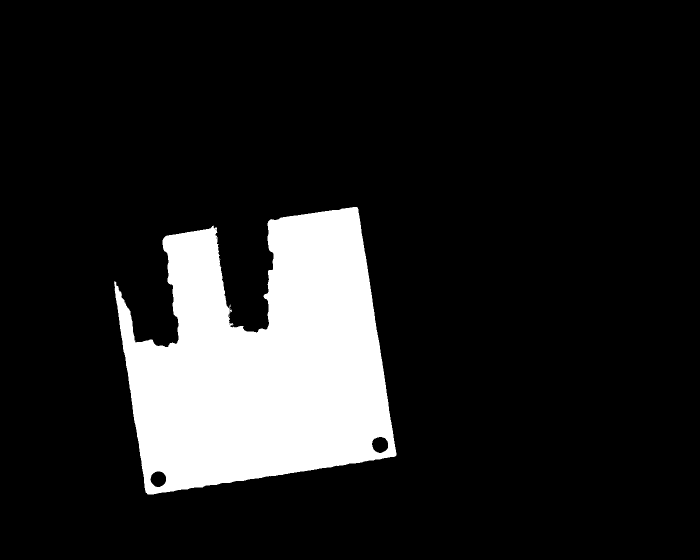

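```bash
cat >> h.py <<'E'
YAW=np.radians(8.75); ORG=np.array([0.5606,-0.1277,0])
def S2W(x,y,z):
    return ORG+np.array([np.cos(YAW)*x-np.sin(YAW)*y,np.sin(YAW)*x+np.cos(YAW)*y,z*1000])/[1000,1000,1000] if False else ORG+np.array([np.cos(YAW)*x-np.sin(YAW)*y,np.sin(YAW)*x+np.cos(YAW)*y,z])/1000
def W2S(X):
    d=(np.atleast_2d(X)-ORG)*1000; c,s=np.cos(YAW),np.sin(YAW)
    return np.c_[c*d[:,0]+s*d[:,1],-s*d[:,0]+c*d[:,1],d[:,2]]
E
python3 - <<'E'
from h import *
import pickle
s=pickle.load(open('w1.pkl','rb'));p=cv2.imread('pics/w1.png');C=cam('wrist',s)
k=3;u0,v0,u1,v1=120,0,350,180
im=cv2.resize(p[v0:v1,u0:u1],None,fx=k,fy=k,interpolation=cv2.INTER_CUBIC)
def dr(P,col):
    q=proj(C,[S2W(*a) for a in P]); q=((q-[u0,v0]+.5)*k).round().astype(int)
    cv2.polylines(im,[q],len(P)>2,col,1)
dr([(-116,-34,17),(12,-34,17),(12,94,17),(-116,94,17)],(0,0,255))
dr([(25,-160,29.5),(25,95,29.5),(45,95,29.5),(45,-160,29.5)],(0,255,0))
dr([(18,75,31.5),(-38,75,31.5)],(255,0,0))
o=36
y=75-o
dr([(18,y,36),(52,y,36),(52,y-70,36),(18,y-70,36)],(255,0,255))
dr([(18,y,31.5),(-38,y,31.5)],(255,0,0))
cv2.imwrite('pics/ov1.png',im)
E
```

```text
(no output)
```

View pics/ov1.png

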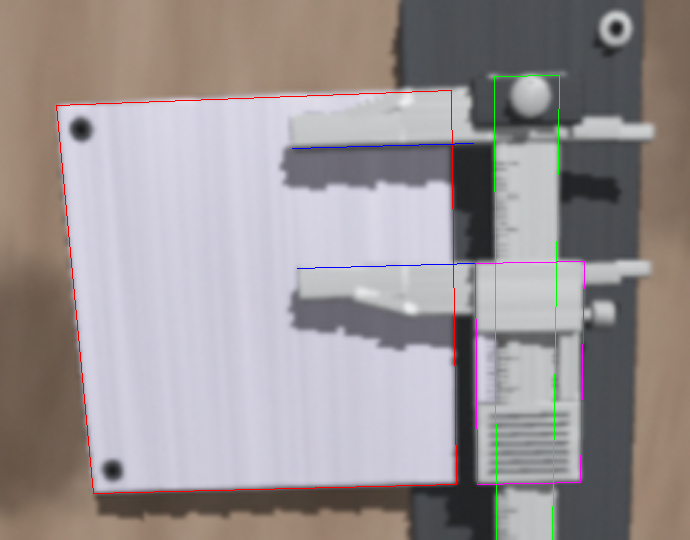

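```bash
python3 -c "
from h import *
t=S2W(35,-13,60);print(t);goto(t,98.75)"
```

```text
[ 0.59717026 -0.13522438  0.06      ]
t 2.2 at [ 0.565  -0.1725  0.2001] shift mm [ 32.6  36.9 140.1] turn [-0.08 -0.08 -1.29] F [-0.35 -0.18 -0.44] w 1.001
```

Emit:
arm_command(
  targets="32.6 36.9 100 0 0 -1.3 0.7;32.6 36.9 140 0 0 -1.3 0.7;32.6 36.9 140 0 0 -1.3 0.7;32.6 36.9 140 0 0 -1.3 0.7;32.6 36.9 140 0 0 -1.3 0.7;32.6 36.9 140 0 0 -1.3 0.7",
)

```text
time: 2.7
tool_pos: [0.5963, -0.134, 0.0595]
tcp_rot: [-2.039, -2.385, 0.003]
wrist_force: [-0.3, 0.0, 0.3]
width: 0.701
```

```bash
python3 -c "
from h import *
t=S2W(35,-13,60);goto(t,98.75)
s=bot.read_state();print(s['joint_vel'].round(3));p,d=bot.read_camera('wrist');cv2.imwrite('pics/w2.png',p)
goto(t,98.75)"
```

```text
t 2.7 at [ 0.5963 -0.134   0.0595] shift mm [-1.4  0.7 -0.5] turn [-0.22 -0.1   0.19] F [-0.27  0.02  0.3 ] w 0.701
[-0.022 -0.044 -0.058 -0.004 -0.002 -0.003]
t 2.75 at [ 0.5982 -0.1351  0.0617] shift mm [ 0.  -1.   1.7] turn [0.01 0.01 0.15] F [0.49 0.07 0.33] w 0.702
```

View pics/w2.png

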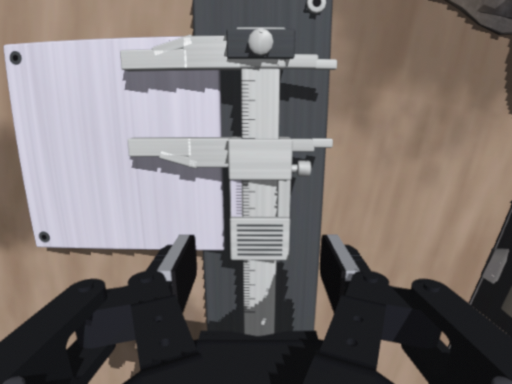

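Emit:
arm_command(
  targets="0 0 20 0 0 0 0.7;0 0 40 0 0 0 0.7;0 0 40 0 0 0 0.7;0 0 40 0 0 0 0.7",
)

```text
time: 3.08
tool_pos: [0.5985, -0.1365, 0.0225]
tcp_rot: [2.044, 2.384, 0.001]
wrist_force: [0.4, 0.4, -0.2]
width: 0.702
```

Emit:
arm_command(
  targets="0 0 0 0 0 0 0.2;0 0 0 0 0 0 0.2;0 0 0 0 0 0 0.2;0 0 0 0 0 0 0.2;0 0 0 0 0 0 0.2;0 0 0 0 0 0 0.2",
  newtons=25,
)

```text
time: 3.58
tool_pos: [0.5977, -0.1372, 0.0233]
tcp_rot: [2.045, 2.385, -0.002]
wrist_force: [-7.8, -1.3, 9.0]
width: 0.394
```

```bash
python3 -c "
from h import *
t=S2W(35,-13,21);goto(t,98.75)
p,d=bot.read_camera('wrist');cv2.imwrite('pics/w3.png',p)
"
```

```text
t 3.58 at [ 0.5977 -0.1372  0.0233] shift mm [ 2.  -0.2  2.3] turn [-0.05  0.06  0.03] F [-7.76 -1.34  8.98] w 0.394
```

View pics/w3.png

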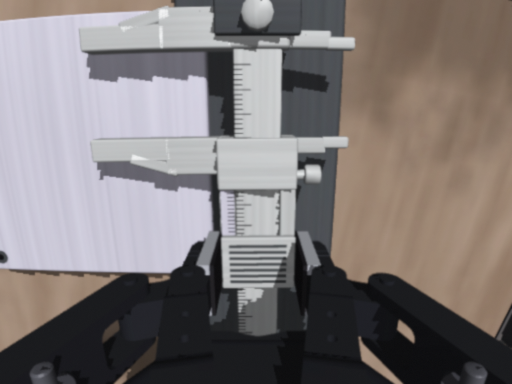

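Emit:
arm_command(
  targets="-3 0 0 0 0 0 0.2;-8 0 0 0 0 0 0.2;-14 0 0 0 0 0 0.2;-20 0 0 0 0 0 0.2;-26 0 0 0 0 0 0.2;-32 0 0 0 0 0 0.2;-38 0 0 0 0 0 0.2;-44 0 0 0 0 0 0.2;-50 0 0 0 0 0 0.2;-56 0 0 0 0 0 0.2",
)

```text
time: 4.47
tool_pos: [0.6061, -0.1919, 0.0233]
tcp_rot: [-2.044, -2.384, 0.001]
wrist_force: [-6.3, 1.0, 9.6]
width: 0.386
```

Emit:
arm_command(
  targets="-4 0 0 0 0 0 0.2;-7 0 0 0 0 0 0.2;-7 0 0 0 0 0 0.2;-7 0 0 0 0 0 0.2;-7 0 0 0 0 0 0.2",
)

```text
time: 4.88
tool_pos: [0.6073, -0.1996, 0.0234]
tcp_rot: [2.045, 2.385, -0.002]
wrist_force: [-4.9, 0.3, 7.8]
width: 0.389
```

```bash
python3 -c "
from h import *
t=S2W(35,-13,21);goto(t,98.75)
s=bot.read_state();print(W2S(s['tool_pos']))
p,d=bot.read_camera('wrist');cv2.imwrite('pics/w4.png',p)
"
```

```text
t 4.88 at [ 0.6073 -0.1996  0.0234] shift mm [65.2 -0.2  2.3] turn [-0.04  0.07  0.02] F [-4.94  0.3   7.76] w 0.389
[[ 35.26292891 -78.20117798  23.37972311]]
```

View pics/w4.png

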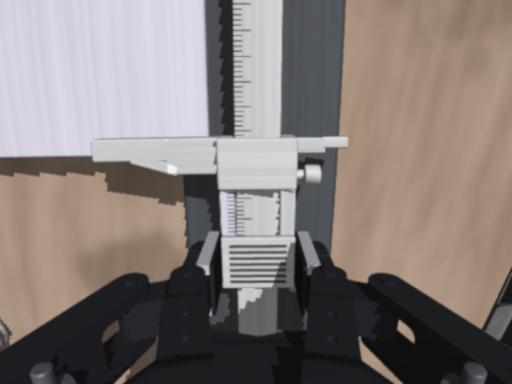

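Emit:
arm_command(
  targets="0 0 0 0 0 0 0.7;0 0 0 0 0 0 0.7;0 0 0 0 0 0 0.7;0 0 -5 0 0 0 0.7;0 0 -40 0 0 0 0.8;0 0 -80 0 0 0 0.8;0 0 -120 0 0 0 1;0 0 -120 0 0 0 1;0 0 -120 0 0 0 1",
)

```text
time: 5.68
tool_pos: [0.6109, -0.1996, 0.1456]
tcp_rot: [2.039, 2.379, 0.005]
wrist_force: [-0.2, -0.1, -0.9]
width: 1.0
```

```bash
python3 -c "
from h import *
goto([.42,.13,.16],24)
p,d=bot.read_camera('wrist');cv2.imwrite('pics/w5.png',p)
"
```

```text
t 5.68 at [ 0.6109 -0.1996  0.1456] shift mm [ 354.8 -138.2  -16.9] turn [ 0.54 -0.08 74.79] F [-0.15 -0.1  -0.86] w 1.0
```

View pics/w5.png

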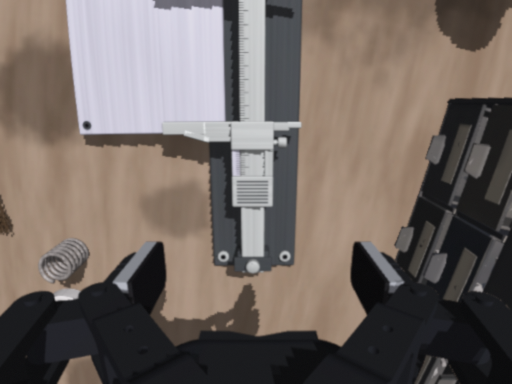

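Emit:
arm_command(
  targets="355 -138 -17 0.5 0 74.8 1;355 -138 -17 0.5 0 74.8 1;355 -138 -17 0.5 0 74.8 1;355 -138 -17 0.5 0 74.8 1;355 -138 -17 0.5 0 74.8 1;355 -138 -17 0.5 0 74.8 1;355 -138 -17 0.5 0 74.8 1;355 -138 -17 0.5 0 74.8 1;355 -138 -17 0.5 0 74.8 1;355 -138 -17 0.5 0 74.8 1",
)

```text
time: 6.57
tool_pos: [0.4136, 0.133, 0.1556]
tcp_rot: [-3.03, -0.808, 0.016]
wrist_force: [0.6, -0.2, 0.9]
width: 0.999
```

```bash
python3 -c "
from h import *
goto([.42,.13,.16],24)
"
```

```text
t 6.57 at [0.4136 0.133  0.1556] shift mm [ 4.   5.7 -4.5] turn [-0.46  0.5   5.88] F [ 0.64 -0.19  0.86] w 0.999
```

Emit:
arm_command(
  targets="4 5 -4 0 0 5 1;4 5 -4 0 0 5 1;4 5 -4 0 0 5 1;4 5 -4 0 0 5 1",
)

```text
time: 6.9
tool_pos: [0.4225, 0.1284, 0.1604]
tcp_rot: [-3.061, -0.685, 0.013]
wrist_force: [0.0, -0.4, -0.4]
width: 1.001
```

```bash
python3 -c "
from h import *
goto([.42,.13,.16],24)
s=bot.read_state();p,d=bot.read_camera('wrist');cv2.imwrite('pics/w6.png',p)
import pickle;pickle.dump(s,open('w6.pkl','wb'));print(s['tool_pos'],s['q'].round(2),s['joint_vel'].round(3))
goto([.42,.13,.16],24)
o=rect(cam('wrist',s),p,0.38,0.54,0.08,0.24,0.008,3500)
cv2.imwrite('pics/w6o.png',o)
"
```

```text
t 6.9 at [0.4225 0.1284 0.1604] shift mm [-1.6 -2.5  0.5] turn [-0.35  0.41  1.22] F [ 0.04 -0.38 -0.39] w 1.001
[0.42250794 0.12837808 0.16044728] [ 0.23 -0.12  2.15  0.01  1.12  1.36] [-0.009 -0.001 -0.005  0.001  0.003  0.008]
t 6.95 at [0.4227 0.1283 0.1606] shift mm [-1.7 -2.7  0.6] turn [-0.35  0.39  1.18] F [-0.94 -0.4  -0.59] w 1.001
```

View pics/w6.png

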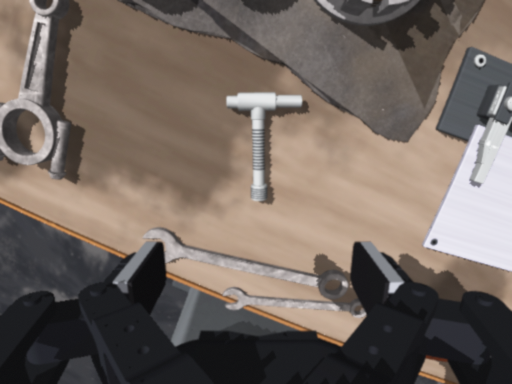

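View pics/w6o.png

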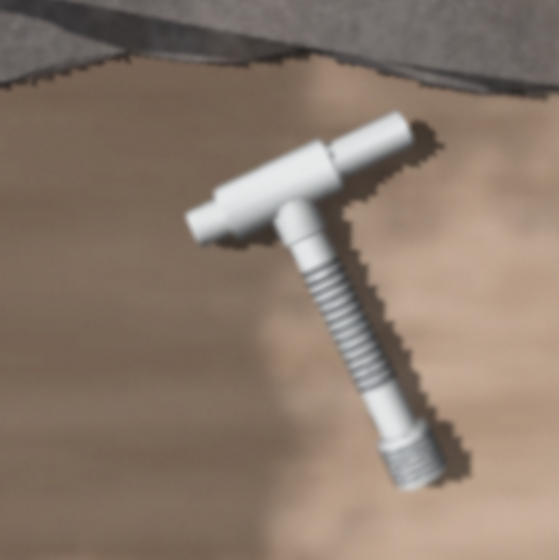

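```bash
cat > gauge.py <<'E'
from stand import *
import pickle,sys
def gauge(C,p,x0,x1,y0,y1,z,yaw0,thr=130,S=4000,name=None,bg=None):
    o=rect(C,p,x0,x1,y0,y1,z,S)
    g=o.astype(int)
    m=((g[...,1]>thr)&(g[...,2]-g[...,0]<14)).astype(np.uint8)
    m=cv2.morphologyEx(m,cv2.MORPH_CLOSE,np.ones((15,15)))
    n,l,st,ce=cv2.connectedComponentsWithStats(m);k=1+np.argmax(st[1:,4]);m=(l==k).astype(np.uint8)
    if name: v=o.copy(); v[m==0]//=2; cv2.imwrite(name,v)
    r,c=np.nonzero(m); W=np.c_[x1-r/S,y1-c/S]
    yaw=np.radians(yaw0)
    for _ in range(3):
        ex=np.array([np.cos(yaw),np.sin(yaw)]);ey=np.array([-ex[1],ex[0]])
        a=W@ex;b=W@ey
        amax=np.percentile(a,99.9)
        # handle axis: mean b per a-bin, from a range behind tube
        bins=np.arange(amax-.085,amax-.022,.001)
        P=[]
        for t in bins:
            q=b[(a>=t)&(a<t+.001)]
            if len(q)>20:P.append((t+.0005,(q.min()+q.max())/2))
        P=np.array(P);k=np.polyfit(P[:,0],P[:,1],1); hy=np.arctan(k[0])
        # tube axis
        Q=[]
        for t in np.arange(b.min()+.004,b.max()-.004,.001):
            q=a[(b>=t)&(b<t+.001)&(a>amax-.030)]
            Q.append((t+.0005,q.max()))
        Q=np.array(Q)
        print("yaw",np.degrees(yaw),"handle dyaw",np.degrees(hy),"length",b.max()-b.min(), "amin-amax",amax-a.min())
        yaw+=hy
    ex=np.array([np.cos(yaw),np.sin(yaw)]);ey=np.array([-ex[1],ex[0]]);a=W@ex;b=W@ey
    tb=a>amax-.017
    print("ends b",b[tb].min(),b[tb].max(),"handle b",np.mean(P[:,1]), "tube front",a.max())
    hb=np.median(P[:,1]); head_a=a.max()-.008
    H=head_a*ex+hb*ey
    print("yaw",np.degrees(yaw),"head",H,"grip",H-.04*ex,"fixed end off",b[tb].max()-hb,"plunger",hb-b[tb].min())
    return yaw,H
E
python3 - <<'E'
from gauge import *
s=pickle.load(open('w6.pkl','rb'));p=cv2.imread('pics/w6.png');C=cam('wrist',s)
gauge(C,p,.39,.52,.10,.20,.008,25,name='pics/g6.png')
pt=cv2.imread('pics/top0.png');gauge(cam('top'),pt,.39,.52,.10,.20,.008,25)
E
```

```text
yaw 25.0 handle dyaw 1.1854055106595813 length 0.06903635647748368 amin-amax 0.10230662158115861
yaw 26.18540551065958 handle dyaw -0.010908872504584301 length 0.06900044387273904 amin-amax 0.10230919114222181
yaw 26.174496638155 handle dyaw 4.345756264724329e-05 length 0.06900090904290167 amin-amax 0.10230895406938173
ends b -0.11170671732655169 -0.04270581013178119 handle b -0.07009365776034746 tube front 0.5152694206556597
yaw 26.174540095717646 head [0.48612718 0.16094143] grip [0.45022901 0.14329714] fixed end off 0.027290742537320438 plunger 0.04171016465745006
yaw 25.0 handle dyaw 1.3590896134086705 length 0.06923239779246525 amin-amax 0.100488838502853
yaw 26.35908961340867 handle dyaw -0.03990424788544558 length 0.06921268905880008 amin-amax 0.10033237128756783
yaw 26.319185365523225 handle dyaw 0.0033496793321439017 length 0.0692138227346113 amin-amax 0.10034088618620851
ends b -0.11188051927286648 -0.042666790411517184 handle b -0.06981219117203111 tube front 0.5176319617696119
yaw 26.322535044855368 head [0.48775687 0.16338677] grip [0.45190439 0.14564982] fixed end off 0.027170655095535422 plunger 0.04204307376581387
```

View pics/g6.png

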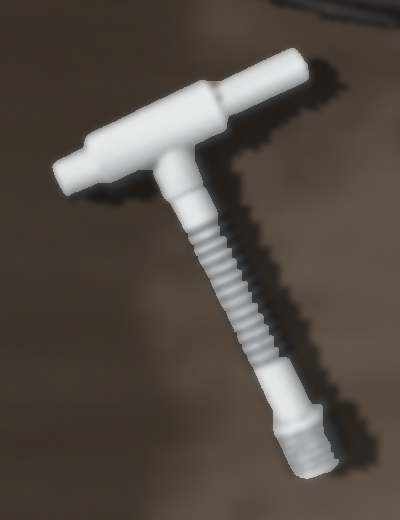

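```bash
python3 -c "
from h import *
goto([.4505,.144,.06],26)"
```

```text
t 6.95 at [0.4227 0.1283 0.1606] shift mm [ 32.6  -1.8 100.4] turn [-0.36  0.38 -0.82] F [-0.94 -0.4  -0.59] w 1.001
```

Emit:
arm_command(
  targets="32.6 -1.8 50 -0.4 0.4 -0.8 0.5;32.6 -1.8 80 -0.4 0.4 -0.8 0.5;32.6 -1.8 100 -0.4 0.4 -0.8 0.5;32.6 -1.8 100 -0.4 0.4 -0.8 0.5;32.6 -1.8 100 -0.4 0.4 -0.8 0.5;32.6 -1.8 100 -0.4 0.4 -0.8 0.5;32.6 -1.8 100 -0.4 0.4 -0.8 0.5",
)

```text
time: 7.53
tool_pos: [0.453, 0.1448, 0.0636]
tcp_rot: [3.061, 0.704, 0.01]
wrist_force: [0.0, 0.7, 0.1]
width: 0.499
```

```bash
python3 -c "
from gauge import *
s=bot.read_state();p,d=bot.read_camera('wrist');cv2.imwrite('pics/w7.png',p)
print(s['joint_vel'].round(3))
pickle.dump(s,open('w7.pkl','wb'))
gauge(cam('wrist',s),p,.43,.52,.10,.20,.008,26,name='pics/g7.png')
goto([.4505,.144,.003],26)"
```

```text
[ 0.004 -0.012 -0.001 -0.001 -0.004  0.003]
yaw 26.0 handle dyaw -0.01363873773187976 length 0.06944086802224778 amin-amax 0.07184373608495764
yaw 25.986361262268122 handle dyaw -0.005135889159965378 length 0.06944104902893553 amin-amax 0.07184247019859596
yaw 25.981225373108156 handle dyaw -3.7685660518022156e-06 length 0.06944111617012638 amin-amax 0.07184206487655803
ends b -0.11034215804827216 -0.04090104182908439 handle b -0.0689847927486564 tube front 0.5152284721296336
yaw 25.981221604542103 head [0.48615595 0.1602564 ] grip [0.45019845 0.14273334] fixed end off 0.02801196626470722 plunger 0.04142914995448055
t 7.58 at [0.4531 0.1449 0.0637] shift mm [-3.1 -0.5 60.7] turn [ 0.11 -0.36 -0.08] F [ 0.39  0.6  -0.04] w 0.502
```

View pics/w7.png

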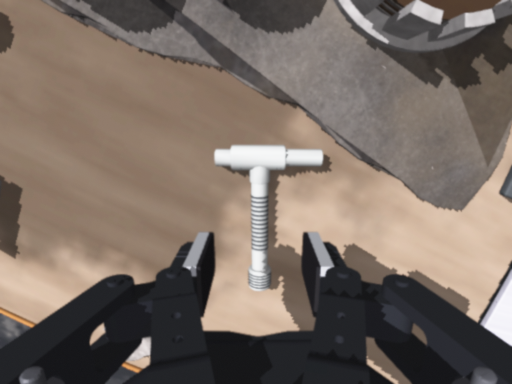

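View pics/g7.png

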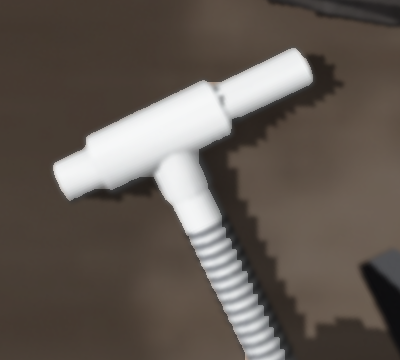

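Emit:
arm_command(
  targets="-3.5 0.6 20 0 -0.3 0 0.5;-3.5 0.6 40 0 -0.3 0 0.5;-3.5 0.6 52 0 -0.3 0 0.5;-3.5 0.6 52 0 -0.3 0 0.5;-3.5 0.6 52 0 -0.3 0 0.5;-3.5 0.6 52 0 -0.3 0 0.5",
)

```text
time: 8.08
tool_pos: [0.45, 0.143, 0.0112]
tcp_rot: [3.06, 0.705, 0.001]
wrist_force: [0.8, -0.5, 0.6]
width: 0.5
```

```bash
python3 -c "
from gauge import *
goto([.4502,.1428,.003],26)"
```

```text
t 8.08 at [0.45   0.143  0.0112] shift mm [0.1 0.3 8.2] turn [ 0.1   0.   -0.07] F [ 0.83 -0.55  0.57] w 0.5
```

Emit:
arm_command(
  targets="0 0 7.5 0 0 0 0.5;0 0 7.5 0 0 0 0.5;0 0 7.5 0 0 0 0.5;0 0 7.5 0 0 0 0.05;0 0 7.5 0 0 0 0.05;0 0 7.5 0 0 0 0.05;0 0 7.5 0 0 0 0.05;0 0 7.5 0 0 0 0.05;0 0 7.5 0 0 0 0.05;0 0 7.5 0 0 0 0.05",
  newtons=40,
)

```text
time: 8.92
tool_pos: [0.4487, 0.1426, 0.0023]
tcp_rot: [3.06, 0.705, -0.004]
wrist_force: [-2.0, -1.3, 5.1]
width: 0.113
```

```bash
python3 -c "
from gauge import *
goto([.4502,.1428,.003],26)"
```

```text
t 8.92 at [0.4487 0.1426 0.0023] shift mm [ 1.4  0.5 -0.7] turn [ 0.07  0.15 -0.06] F [-1.98 -1.28  5.06] w 0.113
```

Emit:
arm_command(
  targets="0 0 -2 0 0 0 0.05;0 0 -8 0 0 0 0.05;0 0 -20 0 0 0 0.05;0 0 -40 0 0 0 0.05;0 0 -60 0 0 0 0.05;0 0 -80 0 0 0 0.05;0 0 -80 0 0 0 0.05;0 0 -80 0 0 0 0.05;0 0 -80 0 0 0 0.05",
)

```text
time: 9.67
tool_pos: [0.4477, 0.1426, 0.081]
tcp_rot: [3.06, 0.704, -0.006]
wrist_force: [-1.2, 0.1, -1.0]
width: 0.111
```

```bash
python3 -c "
from gauge import *
s=bot.read_state();p,d=bot.read_camera('wrist');cv2.imwrite('pics/w8.png',p)
pickle.dump(s,open('w8.pkl','wb'))
t=S2W(-60,34,85);print(t);goto(t,8.75)"
```

```text
[ 0.49612611 -0.10322311  0.085     ]
t 9.72 at [0.4472 0.1424 0.0804] shift mm [-63.4 242.3  -4.1] turn [ 0.08  0.32 17.18] F [-0.72 -0.9  -2.57] w 0.113
```

View pics/w8.png

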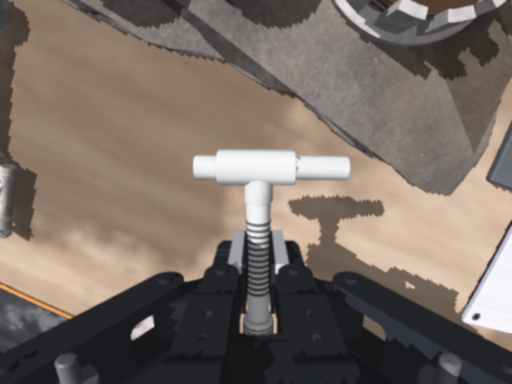

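```bash
cat > hand.py <<'E'
from gauge import *
def hand(s,p,d):
    C=cam('wrist',s);X=pts(C,d)
    Rt=R.from_rotvec(s['tcp_rot']).as_matrix()
    T=(X-s['tool_pos'])@Rt*1000
    g=p.astype(int)
    m=(g.min(2)>120)&(abs(g[...,2]-g[...,0])<20)&(T[...,0]>22)&(T[...,0]<60)&(abs(T[...,1])<60)&(abs(T[...,2])<25)
    P=T[m]; print("n",m.sum())
    tube=P[P[:,0]>32]
    print("tube y range",np.percentile(tube[:,1],[.5,99.5]),"x range",np.percentile(tube[:,0],[1,99]),"z top",np.percentile(tube[:,2],[1,50]))
    for lo,hi in ((-26,-12),(-12,0),(0,12),(14,40)):
        q=tube[(tube[:,1]>lo)&(tube[:,1]<hi)]
        print(lo,hi,len(q),"xmid",(np.percentile(q[:,0],2)+np.percentile(q[:,0],98))/2,"ztop",np.percentile(q[:,2],3))
    h=P[(P[:,0]<34)&(abs(P[:,1])<9)]
    print("stem z", np.percentile(h[:,2],3) if len(h) else None)
E
python3 - <<'E'
from hand import *
s=bot.read_state();p,d=bot.read_camera('wrist')
np.save('w8d.npy',d)
hand(s,p,d)
E
```

```text
n 5223
tube y range [-26.64755209  39.14788999] x range [32.79045951 49.16216298] z top [-14.83050677 -11.68913061]
-26 -12 886 xmid 42.47641242365068 ztop -14.330406119333459
-12 0 1042 xmid 40.98803104206793 ztop -14.69155304758211
0 12 1095 xmid 40.85692908226525 ztop -14.661946467899918
14 40 1438 xmid 42.08564800256387 ztop -13.467739720754967
stem z -13.163756037951607
```

```bash
python3 -c "
from h import *
t=S2W(-60,40,80);goto(t,8.75)"
```

```text
t 9.77 at [0.4471 0.1424 0.0802] shift mm [-61.5 236.6   0.7] turn [ 0.08  0.35 17.18] F [-0.83  0.27 -1.79] w 0.111
```

Emit:
arm_command(
  targets="-3 10 0 0 0 2 0.05;-8 30 0 0 0 4 0.05;-15 60 0 0 0 6 0.05;-23 90 0 0 0 8 0.05;-31 120 0 0 0 10 0.05;-39 150 0 0 0 12 0.05;-47 180 0 0 0 14 0.05;-54 208 0 0 0 16 0.05;-59 228 0 0.1 0.3 17 0.05;-61.5 236.6 0 0.1 0.3 17.2 0.05",
)

```text
time: 10.6
tool_pos: [0.4966, -0.1001, 0.0816]
tcp_rot: [-3.133, -0.232, -0.002]
wrist_force: [-0.4, 0.4, -1.8]
width: 0.113
```

Emit:
arm_command(
  targets="0 0 0 0 0 0 0.05;0 0 0 0 0 0 0.05;0 0 0 0 0 0 0.05",
)

```text
time: 10.85
tool_pos: [0.4959, -0.0961, 0.0817]
tcp_rot: [-3.131, -0.239, -0.001]
wrist_force: [0.6, 0.0, -2.4]
width: 0.115
```

Run:
```python
from hand import *
t=S2W(-60,40,80);goto(t,8.75)
s=bot.read_state();p,d=bot.read_camera('wrist');cv2.imwrite('pics/w9.png',p)
hand(s,p,d); print(W2S(s['tool_pos']),s['joint_vel'].round(3))
C=cam('wrist',s);k=1
im=p.copy()
def dr(P,col):
    q=proj(C,[S2W(*a) for a in P]).round().astype(int); cv2.polylines(im,[q],len(P)>2,col,1)
dr([(-116,-34,17),(12,-34,17),(12,94,17),(-116,94,17)],(0,0,255))
dr([(18,75,31.5),(-38,75,31.5)],(255,0,0))
y=-24
dr([(18,y,36),(52,y,36),(52,y-70,36),(18,y-70,36)],(255,0,255))
dr([(18,y,31.5),(-38,y,31.5)],(255,0,0))
cv2.imwrite('pics/w9v.png',im)
```

```text
t 10.85 at [ 0.4959 -0.0961  0.0817] shift mm [-0.9  1.1  1.7] turn [-0.09 -0.05 -0.01] F [ 0.65  0.01 -2.36] w 0.115
n 5146
tube y range [-26.74815846  39.23783498] x range [32.86826299 49.30676187] z top [-14.888329   -11.68918789]
-26 -12 908 xmid 42.32080063766334 ztop -14.431433385288255
-12 0 1059 xmid 40.99153150480113 ztop -14.645039981868832
0 12 1093 xmid 41.051412832858176 ztop -14.646890767127054
14 40 1368 xmid 42.48305909966457 ztop -13.651083244816496
stem z -13.159463716928949
[[-59.12435787  41.1136029   81.744774  ]] [ 0.016 -0.005  0.002 -0.002 -0.    -0.003]
```

View pics/w9v.png

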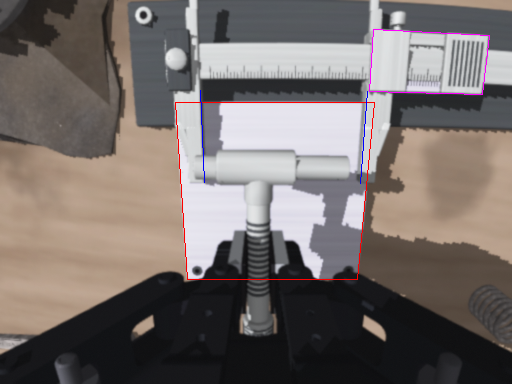

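Run:
```python
import cv2
p=cv2.imread('pics/w9v.png');cv2.imwrite('pics/z9.png',cv2.resize(p[0:200,120:400],None,fx=2.8,fy=2.8,interpolation=cv2.INTER_CUBIC))
```

```text
(no output)
```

View pics/z9.png

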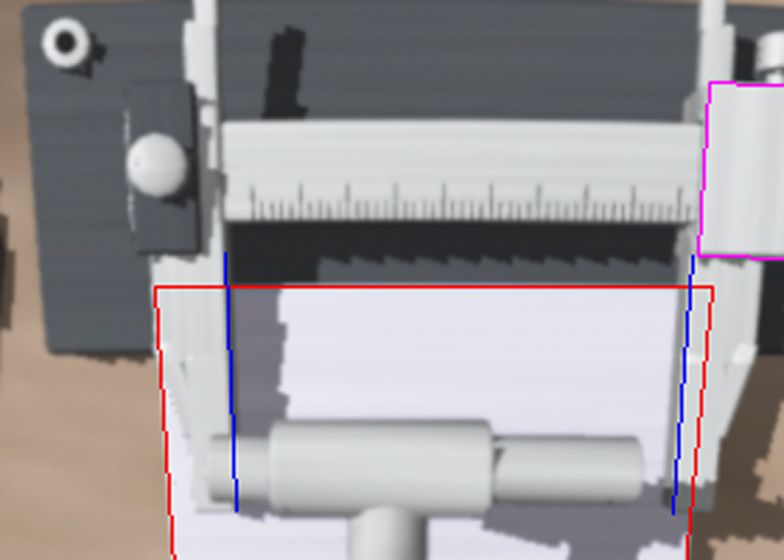

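Emit:
arm_command(
  targets="-0.9 1.2 15 -0.1 0 0 0.05;-0.9 1.2 30 -0.1 0 0 0.05;-0.9 1.2 44 -0.1 0 0 0.05;-0.9 1.2 54 -0.1 0 0 0.05;-0.9 1.2 56 -0.1 0 0 0.05;-0.9 1.2 56 -0.1 0 0 0.05;-0.9 1.2 56 -0.1 0 0 0.05",
)

```text
time: 11.48
tool_pos: [0.4966, -0.0978, 0.0268]
tcp_rot: [3.131, 0.24, 0.005]
wrist_force: [-0.1, -0.2, -2.5]
width: 0.119
```

Run:
```python
from hand import *
t=S2W(-60,40,20);goto(t,8.75)
s=bot.read_state();p,d=bot.read_camera('wrist');cv2.imwrite('pics/w10.png',p)
print(W2S(s['tool_pos']))
goto(t,8.75)
```

```text
t 11.48 at [ 0.4966 -0.0978  0.0268] shift mm [-1.3 -0.7  6.8] turn [ 0.08 -0.16  0.02] F [-0.07 -0.23 -2.52] w 0.119
[[-58.72373935  39.30135858  26.81269451]]
t 11.53 at [ 0.497  -0.098   0.0272] shift mm [-1.7 -1.   7.2] turn [ 0.1  -0.21  0.01] F [-0.09 -0.46 -2.37] w 0.112
```

View pics/w10.png

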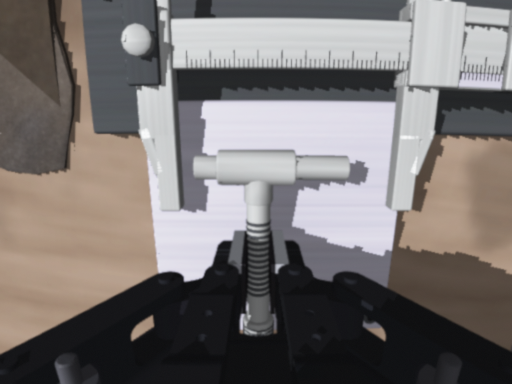

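Emit:
arm_command(
  targets="-1 0 3 0 0 0 0.05;-1 0 6 0 0 0 0.05;-1 0 6 0 0 0 0.05;-1 0 6 0 0 0 0.05",
)

```text
time: 11.87
tool_pos: [0.4951, -0.0983, 0.0204]
tcp_rot: [3.132, 0.239, 0.004]
wrist_force: [-0.4, 0.7, -2.7]
width: 0.114
```

Emit:
arm_command(
  targets="0 0 1 0 0 0 0.05;0 0 1 0 0 0 0.05;0 0 1 0 0 0 0.05",
)

```text
time: 12.12
tool_pos: [0.4953, -0.0984, 0.0195]
tcp_rot: [3.131, 0.239, 0.004]
wrist_force: [-0.0, 0.7, -1.9]
width: 0.112
```

Emit:
arm_command(
  targets="0 0 0.7 0 0 0 0.05;0 0 0.7 0 0 0 0.05;0 0 0.7 0 0 0 0.05",
)

```text
time: 12.37
tool_pos: [0.4954, -0.0984, 0.0193]
tcp_rot: [3.131, 0.239, 0.004]
wrist_force: [-2.5, 0.4, 4.0]
width: 0.112
```

Run:
```python
from hand import *
for i in range(3):
    s=bot.read_state();print(s['tool_pos'][2],s['wrist_force'].round(2)); bot.read_camera('top')
```

```text
0.01926429044903707 [-2.5   0.4   3.95]
0.019269779791181572 [-2.15  0.22  4.32]
0.01923502100907253 [-3.01 -0.1   4.95]
```

Emit:
arm_command(
  targets="0 0 0 0 0 0 0.2;0 0 0 0 0 0 0.35;0 0 0 0 0 0 0.5;0 0 0 0 0 0 0.5;0 0 0 0 0 0 0.5;0 0 -10 0 0 0 0.5;0 0 -30 0 0 0 0.6;0 0 -60 0 0 0 0.7;0 0 -60 0 0 0 0.7",
)

```text
time: 13.27
tool_pos: [0.4993, -0.0993, 0.0846]
tcp_rot: [3.128, 0.239, 0.018]
wrist_force: [2.3, 0.1, 0.3]
width: 0.7
```

Emit:
arm_command(
  targets="0 0 -40 0 0 0 0.7;0 0 -60 0 0 0 0.7;0 0 -60 0 0 0 0.7;0 0 -60 0 0 0 0.7;0 0 -60 0 0 0 0.7",
)

```text
time: 13.68
tool_pos: [0.4945, -0.0981, 0.1385]
tcp_rot: [3.132, 0.239, 0.003]
wrist_force: [-0.1, 0.4, -0.1]
width: 0.697
```

Run:
```python
from hand import *
s=bot.read_state();p,d=bot.read_camera('wrist');cv2.imwrite('pics/w11.png',p)
pickle.dump(s,open('w11.pkl','wb'));np.save('w11.npy',d)
C=cam('wrist',s);X=W2S(pts(C,d).reshape(-1,3)).reshape(384,512,3)
cv2.imwrite('pics/w11o.png',rect(C,p,.42,.62,-.22,0,.025,3000))
print(W2S(s['tool_pos']))
```

```text
[[-60.79242141  39.31043374 138.49520601]]
```

View pics/w11.png

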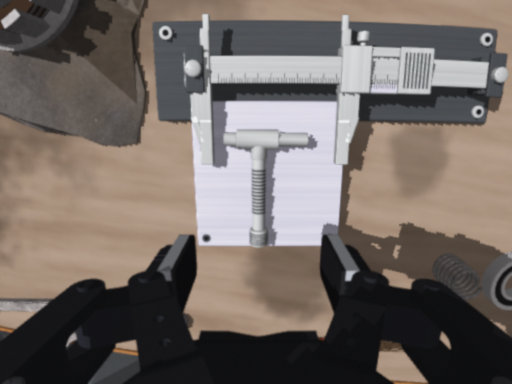

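View pics/w11o.png

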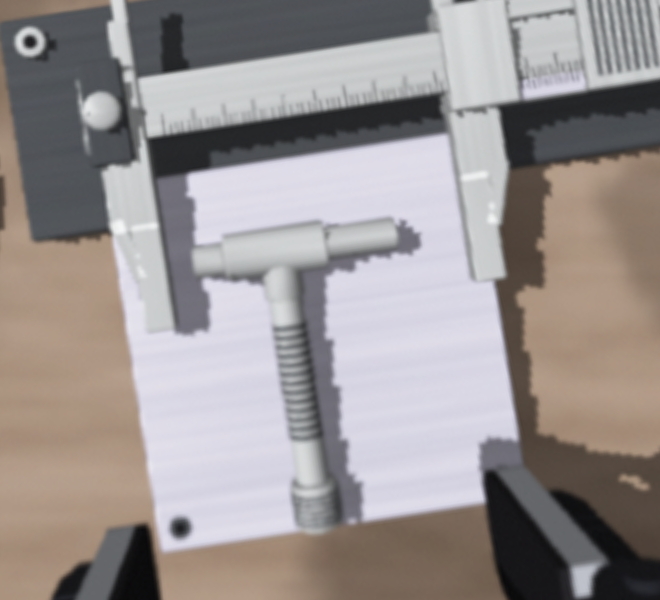

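```bash
cat > placed.py <<'E'
from hand import *
def placed(C,d,p=None):
    X=W2S(pts(C,d).reshape(-1,3))
    m=(X[:,2]>21)&(X[:,2]<40)&(X[:,0]<8)&(X[:,0]>-125)&(X[:,1]>-10)&(X[:,1]<73)
    P=X[m]
    # handle
    out=[]
    for a in np.arange(-100,-38,1.5):
        q=P[(P[:,0]>a)&(P[:,0]<a+1.5)]
        if len(q)>3: out.append((a+.75,np.median(q[:,1])))
    out=np.array(out);k=np.polyfit(out[:,0],out[:,1],1);print("handle yaw err deg",np.degrees(np.arctan(k[0])),"y at x=-20",np.polyval(k,-20),"resid",np.std(out[:,1]-np.polyval(k,out[:,0])))
    t=P[(P[:,0]>-36)]
    out=[]
    yc=np.polyval(k,-20)
    for b in np.arange(yc-38,yc+26,1.5):
        q=t[(t[:,1]>b)&(t[:,1]<b+1.5)]
        if len(q)>3: out.append((b+.75,np.average(q[:,0],weights=np.clip(q[:,2]-20,0,None)),np.percentile(q[:,2],95)))
    out=np.array(out); o=out[abs(out[:,0]-yc)>8]
    k2=np.polyfit(o[:,0],o[:,1],1);print("tube yaw err",-np.degrees(np.arctan(k2[0])),"x",np.polyval(k2,yc))
    t=t[(t[:,0]>-34)]
    print("tube y range",np.percentile(t[:,1],[0.3,99.7]),"z top",np.percentile(P[:,2],98), "knob x min",P[:,0].min())
    kn=P[P[:,0]<-102];print("knob top z",np.percentile(kn[:,2],97) if len(kn) else None)
E
python3 - <<'E'
from placed import *
s=pickle.load(open('w11.pkl','rb'));d=np.load('w11.npy')
placed(cam('wrist',s),d)
X=W2S(pts(cam('wrist',s),d).reshape(-1,3)).reshape(384,512,3)
print("table z",X[120:140,290:330,2].mean(), X[190:230,290:315,2].mean(),X[190:230,210:240,2].mean())
E
```

```text
handle yaw err deg -0.13388725274764576 y at x=-20 38.59458079226188 resid 0.5431153250767945
tube yaw err -0.010636092409770585 x -17.981804183267826
tube y range [-0.28449466 65.71852387] z top 33.92490528096764 knob x min -110.23182632503196
knob top z 34.17147965452683
table z nan nan nan
```

```bash
python3 -c "
from h import *
t=S2W(35.2,-77,75);print(t);goto(t,98.75)"
```

```text
[ 0.60710383 -0.19844909  0.075     ]
t 13.73 at [ 0.4939 -0.0979  0.1376] shift mm [ 96.6 116.5  62.7] turn [ 4.000e-02 -1.000e-02 -9.002e+01] F [ 0.   -0.56  0.04] w 0.702
```

Emit:
arm_command(
  targets="10 20 0 0 0 -7 0.7;30 40 0 0 0 -14 0.7;50 60 0 0 0 -21 0.7;65 80 0 0 0 -28 0.7;80 100 0 0 0 -35 0.7;96.6 116.5 0 0 0 -42 0.7;96.6 116.5 0 0 0 -49 0.7;96.6 116.5 0 0 0 -56 0.7;96.6 116.5 0 0 0 -63 0.7;96.6 116.5 0 0 0 -70 0.7",
)

```text
time: 14.57
tool_pos: [0.6068, -0.1984, 0.1364]
tcp_rot: [-2.422, -1.999, 0.001]
wrist_force: [0.2, 0.5, -0.3]
width: 0.7
```

```bash
python3 -c "
from h import *
t=S2W(35.2,-77,75);goto(t,98.75)"
```

```text
t 14.57 at [ 0.6068 -0.1984  0.1364] shift mm [-0.   0.4 61.4] turn [ -0.09  -0.04 -19.68] F [ 0.24  0.49 -0.34] w 0.7
```

Emit:
arm_command(
  targets="0 0 20 0 0 -7 0.7;0 0 40 0 0 -14 0.7;0 0.3 61 0 0 -20 0.7;0 0.3 61 0 0 -20 0.7;0 0.3 61 0 0 -20 0.7;0 0.3 61 0 0 -20 0.7",
)

```text
time: 15.07
tool_pos: [0.6083, -0.1987, 0.0778]
tcp_rot: [2.048, 2.38, 0.001]
wrist_force: [0.1, 0.6, 0.4]
width: 0.701
```

```bash
python3 -c "
from h import *
t=S2W(35.2,-77,22);goto(t,98.75)
p,d=bot.read_camera('wrist');cv2.imwrite('pics/w12.png',p)
s=bot.read_state();print(W2S(s['tool_pos']));goto(t,98.75)"
```

```text
t 15.07 at [ 0.6083 -0.1987  0.0778] shift mm [ 0.5 -1.3 55.8] turn [ 0.08  0.04 -0.17] F [0.11 0.61 0.38] w 0.701
[[ 37.10811726 -77.84423528  78.81140725]]
t 15.12 at [ 0.6091 -0.199   0.0788] shift mm [ 0.9 -2.1 56.8] turn [ 0.18  0.09 -0.14] F [ 0.04 -0.12  0.89] w 0.697
```

View pics/w12.png

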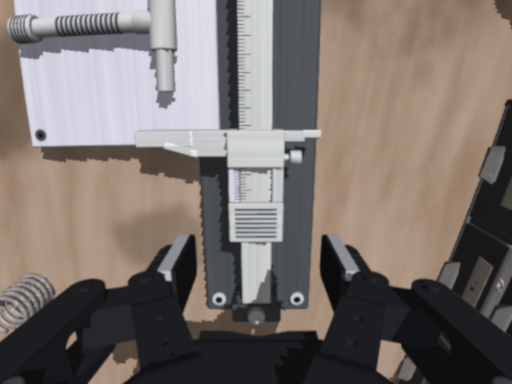

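Emit:
arm_command(
  targets="0 -1.5 20 0.1 0.1 0 0.7;0 -1.5 40 0.1 0.1 0 0.7;0 -1.5 54 0.1 0.1 0 0.7;0 -1.5 55.5 0.1 0.1 0 0.7;0 -1.5 55.5 0.1 0.1 0 0.7;0 -1.5 55.5 0.1 0.1 0 0.7",
)

```text
time: 15.62
tool_pos: [0.608, -0.1994, 0.0237]
tcp_rot: [2.045, 2.383, 0.002]
wrist_force: [0.3, 0.1, 0.9]
width: 0.702
```

Emit:
arm_command(
  targets="0 0 0 0 0 0 0.5;0 0 0 0 0 0 0.3;0 0 0 0 0 0 0.3;0 0 0 0 0 0 0.3;0 0 0 0 0 0 0.3;0 0 0 0 0 0 0.3;0 0 0 0 0 0 0.3",
  newtons=25,
)

```text
time: 16.2
tool_pos: [0.6072, -0.1997, 0.0243]
tcp_rot: [2.046, 2.384, 0.0]
wrist_force: [-3.9, -0.4, 5.2]
width: 0.394
```

```bash
cat >> h.py <<'E'
def st():
    s=bot.read_state();c,n=np.cos(YAW),np.sin(YAW);f=s['wrist_force'];tq=s['torque']
    print("t",round(s['time'],2),"stand xyz",W2S(s['tool_pos']).round(2)[0],"Fstand",(c*f[0]+n*f[1]).round(2),(-n*f[0]+c*f[1]).round(2),f[2].round(2),"T",tq.round(3),"w",round(s['width'],3))
E
python3 - <<'E'
from h import *
st();goto(S2W(35,-77,22),98.75)
p,d=bot.read_camera('wrist');cv2.imwrite('pics/w13.png',p);st()
E
```

```text
t 16.2 stand xyz [ 35.14 -78.24  24.3 ] Fstand -3.87 0.15 5.16 T [-0.113  0.672 -0.096] w 0.394
t 16.2 at [ 0.6072 -0.1997  0.0243] shift mm [ 1.2 -0.1  2.3] turn [ 0.04  0.02 -0.02] F [-3.85 -0.44  5.16] w 0.394
t 16.25 stand xyz [ 35.13 -78.23  24.31] Fstand -3.18 -0.51 5.81 T [-0.149  0.701 -0.066] w 0.386
```

View pics/w13.png

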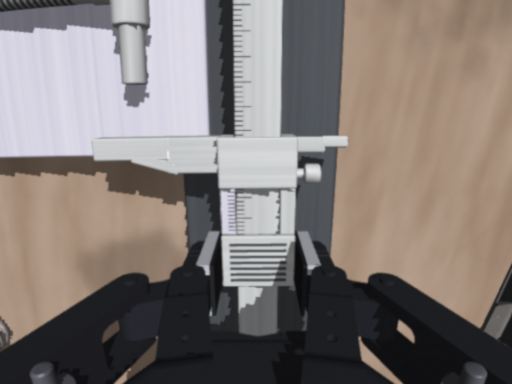

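Emit:
arm_command(
  targets="1 0 0 0 0 0 0.3;3 0 0 0 0 0 0.3;6 0 0 0 0 0 0.3;9 0 0 0 0 0 0.3;12 0 0 0 0 0 0.3;15 0 0 0 0 0 0.3;18 0 0 0 0 0 0.3;20 0 0 0 0 0 0.3;21 0 0 0 0 0 0.3;21 0 0 0 0 0 0.3",
)

```text
time: 17.08
tool_pos: [0.6041, -0.1791, 0.0243]
tcp_rot: [2.045, 2.384, -0.0]
wrist_force: [-4.4, -1.8, 7.2]
width: 0.387
```

Run:
```python
from h import *
st()
p,d=bot.read_camera('wrist');cv2.imwrite('pics/w14.png',p);st()
```

```text
t 17.08 stand xyz [ 35.16 -57.39  24.26] Fstand -4.61 -1.08 7.2 T [-0.364  0.808 -0.006] w 0.387
t 17.13 stand xyz [ 35.17 -57.42  24.31] Fstand -4.71 -1.89 6.43 T [-0.313  0.844 -0.061] w 0.386
```

View pics/w14.png

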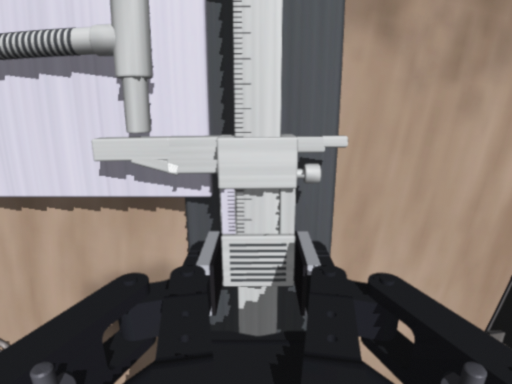

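Emit:
arm_command(
  targets="0 0 0 0 0 0 0.5;0 0 0 0 0 0 0.7;0 0 0 0 0 0 0.7;0 0 -10 0 0 0 0.7;0 0 -40 0 0 0 0.7;0 0 -80 0 0 0 0.7;0 0 -110 0 0 0 0.7;0 0 -110 0 0 0 0.7;0 0 -110 0 0 0 0.7",
)

```text
time: 17.88
tool_pos: [0.6065, -0.179, 0.1367]
tcp_rot: [2.041, 2.379, 0.006]
wrist_force: [-1.3, 0.1, -1.7]
width: 0.699
```

```bash
python3 -c "
from h import *
st();t=S2W(-59.5,38.6,130);goto(t,8.75)"
```

```text
t 17.88 stand xyz [ 37.53 -57.73 136.73] Fstand -1.24 0.25 -1.71 T [ 0.054 -0.006  0.052] w 0.699
t 17.88 at [ 0.6065 -0.179   0.1367] shift mm [ 96.3 -97.1   5.8] turn [ 0.43 -0.2  89.99] F [-1.26  0.06 -1.71] w 0.699
```

Emit:
arm_command(
  targets="10 -15 0 0 0 7 0.6;25 -30 0 0 0 14 0.6;45 -50 0 0 0 21 0.6;65 -70 0 0 0 28 0.6;80 -85 0 0 0 35 0.6;96 -97 3 0 0 42 0.6;96 -97 5 0 0 49 0.5;96 -97 5 0 0 56 0.5;96 -97 5 0 0 63 0.5;96 -97 5 0 0 70 0.5",
)

```text
time: 18.72
tool_pos: [0.4921, -0.0976, 0.1261]
tcp_rot: [-3.044, -0.77, 0.003]
wrist_force: [0.1, -0.2, -1.1]
width: 0.5
```

```bash
python3 -c "
from h import *
st();t=S2W(-59.5,38.6,110);goto(t,8.75)"
```

```text
t 18.72 stand xyz [-63.17  40.15 126.1 ] Fstand 0.09 -0.2 -1.1 T [-0.005 -0.02  -0.012] w 0.5
t 18.72 at [ 0.4921 -0.0976  0.1261] shift mm [ 3.   2.7 16.1] turn [-0.12  0.1  19.65] F [ 0.12 -0.18 -1.1 ] w 0.5
```

Emit:
arm_command(
  targets="3 2.7 5 0 0 7 0.5;3 2.7 10 0 0 14 0.5;3 2.7 16 0 0 19.6 0.5;3 2.7 16 0 0 19.6 0.5;3 2.7 16 0 0 19.6 0.5;3 2.7 16 0 0 19.6 0.5",
)

```text
time: 19.22
tool_pos: [0.4969, -0.0989, 0.1111]
tcp_rot: [-3.13, -0.254, 0.001]
wrist_force: [-1.1, -0.2, -0.3]
width: 0.5
```

Run:
```python
from placed import *
st()
s=bot.read_state();p,d=bot.read_camera('wrist');cv2.imwrite('pics/w15.png',p)
placed(cam('wrist',s),d)
goto(S2W(-59.5,38.6,50),8.75)
```

```text
t 19.22 stand xyz [-58.58  38.12 111.05] Fstand -1.08 -0.02 -0.25 T [ 0.01  -0.038 -0.001] w 0.5
handle yaw err deg -0.4101491034294435 y at x=-20 38.25078757661848 resid 0.6512396701155372
tube yaw err -0.11777637319550374 x -17.96659586519079
tube y range [-9.86958985 65.69231795] z top 33.74995526050912 knob x min -109.58777733721905
knob top z 33.801824757151834
t 19.27 at [ 0.4972 -0.099   0.1114] shift mm [-1.2 -0.6 61.4] turn [-0.04 -0.01  0.5 ] F [0.52 0.03 0.5 ] w 0.503
```

View pics/w15.png

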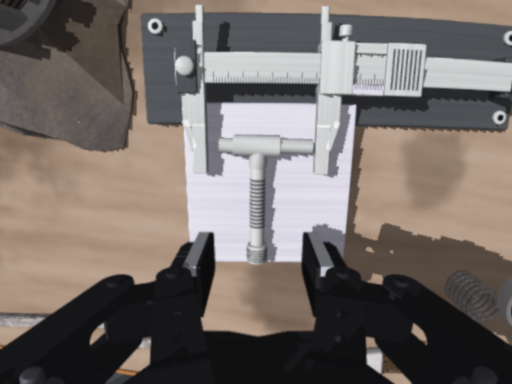

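Emit:
arm_command(
  targets="-1 -0.3 30 0 0 0.4 0.5;-1 -0.3 60 0 0 0.4 0.5;-1 -0.3 80 0 0 0.4 0.5;-1 -0.3 82 0 0 0.4 0.5;-1 -0.3 82 0 0 0.4 0.5;-1 -0.3 82 0 0 0.4 0.5",
)

```text
time: 19.77
tool_pos: [0.4974, -0.0992, 0.0306]
tcp_rot: [-3.132, -0.24, -0.003]
wrist_force: [-0.3, 0.9, -0.3]
width: 0.496
```

Run:
```python
from h import *
st();goto(S2W(-59.5,38.5,20),8.75)
```

```text
t 19.77 stand xyz [-58.12  37.82  30.64] Fstand -0.14 0.89 -0.34 T [ 0.01  -0.051 -0.01 ] w 0.496
t 19.77 at [ 0.4974 -0.0992  0.0306] shift mm [-1.4 -0.7 10.6] turn [ 0.   -0.11  0.02] F [-0.27  0.86 -0.34] w 0.496
```

Emit:
arm_command(
  targets="-1.4 -0.6 5 0 0 0 0.5;-1.4 -0.6 10 0 0 0 0.5;-1.4 -0.6 10 0 0 0 0.5;-1.4 -0.6 10 0 0 0 0.3;-1.4 -0.6 10 0 0 0 0.05;-1.4 -0.6 10 0 0 0 0.05;-1.4 -0.6 10 0 0 0 0.05;-1.4 -0.6 10 0 0 0 0.05;-1.4 -0.6 10 0 0 0 0.05",
  newtons=25,
)

```text
time: 20.52
tool_pos: [0.4953, -0.0987, 0.02]
tcp_rot: [-3.132, -0.239, -0.002]
wrist_force: [-1.4, 0.3, 3.0]
width: 0.12
```

Run:
```python
from h import *
st();goto(S2W(-59.5,38.5,20),8.75)
```

```text
t 20.52 stand xyz [-60.09  38.6   20.03] Fstand -1.33 0.51 3.02 T [-0.034  0.138  0.035] w 0.12
t 20.52 at [ 0.4953 -0.0987  0.02  ] shift mm [0.6 0.1 0. ] turn [-0.01 -0.07 -0.01] F [-1.39  0.3   3.02] w 0.12
```

Emit:
arm_command(
  targets="0 -1 0 0 0 0 0.05;0 -3 0 0 0 0 0.05;0 -5 0 0 0 0 0.05;0 -6.5 0 0 0 0 0.05;0 -6.5 0 0 0 0 0.05;0 -6.5 0 0 0 0 0.05",
)

```text
time: 21.02
tool_pos: [0.4946, -0.0921, 0.02]
tcp_rot: [-3.132, -0.239, -0.003]
wrist_force: [0.7, -1.7, 4.5]
width: 0.117
```

Run:
```python
from h import *
st()
p,d=bot.read_camera('wrist');cv2.imwrite('pics/w16.png',p);st()
```

```text
t 21.02 stand xyz [-59.81  45.27  20.  ] Fstand 0.45 -1.78 4.52 T [-0.326 -0.132  0.041] w 0.117
t 21.07 stand xyz [-59.79  45.24  20.  ] Fstand -0.06 -1.49 5.1 T [-0.208 -0.177 -0.008] w 0.116
```

View pics/w16.png

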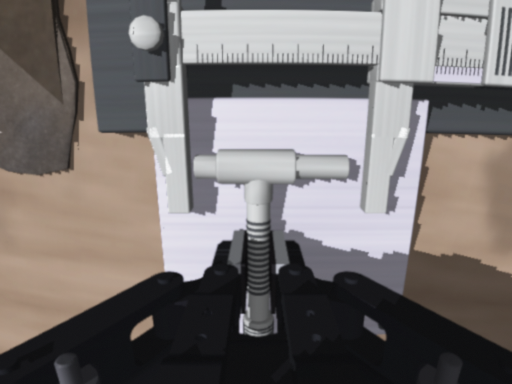

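Emit:
arm_command(
  targets="0 -0.7 0 0 0 0 0.05;0 -1.4 0 0 0 0 0.05;0 -1.4 0 0 0 0 0.05;0 -1.4 0 0 0 0 0.05",
)

```text
time: 21.4
tool_pos: [0.4944, -0.091, 0.02]
tcp_rot: [3.132, 0.239, 0.003]
wrist_force: [1.5, -2.7, 5.2]
width: 0.12
```

Run:
```python
from h import *
st()
p,d=bot.read_camera('wrist');cv2.imwrite('pics/w17.png',cv2.resize(p[0:220,140:430],None,fx=2.7,fy=2.7,interpolation=cv2.INTER_CUBIC));st()
```

```text
t 21.4 stand xyz [-59.85  46.31  20.02] Fstand 1.08 -2.92 5.22 T [-0.547 -0.185 -0.008] w 0.12
t 21.45 stand xyz [-59.87  46.32  19.99] Fstand 0.84 -2.76 5.11 T [-0.497 -0.195 -0.02 ] w 0.116
```

View pics/w17.png

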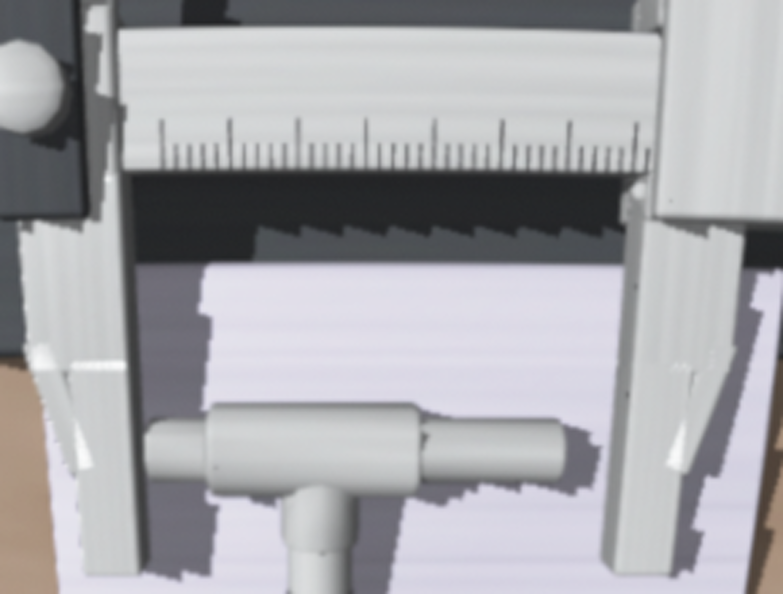

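Emit:
arm_command(
  targets="0 -0.6 0 0 0 0 0.05;0 -0.6 0 0 0 0 0.05;0 -0.6 0 0 0 0 0.05",
)

```text
time: 21.7
tool_pos: [0.4943, -0.0905, 0.02]
tcp_rot: [3.132, 0.239, 0.003]
wrist_force: [0.1, -2.5, 5.7]
width: 0.121
```

Run:
```python
from h import *
st()
p,d=bot.read_camera('wrist');cv2.imwrite('pics/w18.png',cv2.resize(p[100:200,140:290],None,fx=5,fy=5,interpolation=cv2.INTER_CUBIC));st()
```

```text
t 21.7 stand xyz [-59.91  46.9   19.98] Fstand -0.28 -2.52 5.74 T [-0.574 -0.132 -0.006] w 0.121
t 21.75 stand xyz [-59.89  46.87  19.99] Fstand -0.21 -3.36 5.21 T [-0.532 -0.184  0.015] w 0.117
```

View pics/w18.png

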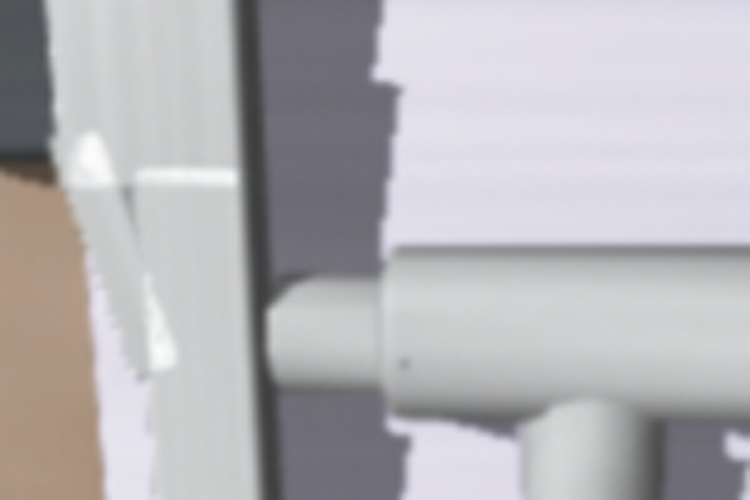

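Emit:
arm_command(
  targets="0 -0.6 0 0 0 0 0.05;0 -0.6 0 0 0 0 0.05;0 -0.6 0 0 0 0 0.05",
)

```text
time: 22.0
tool_pos: [0.4942, -0.0899, 0.02]
tcp_rot: [3.132, 0.239, 0.003]
wrist_force: [0.0, -2.7, 5.1]
width: 0.117
```

Run:
```python
from h import *
st()
p,d=bot.read_camera('wrist');cv2.imwrite('pics/w19.png',cv2.resize(p[100:200,140:290],None,fx=5,fy=5,interpolation=cv2.INTER_CUBIC));st()
```

```text
t 22.0 stand xyz [-59.91  47.46  20.  ] Fstand -0.41 -2.71 5.15 T [-0.602 -0.144 -0.008] w 0.117
t 22.05 stand xyz [-59.93  47.44  19.99] Fstand -0.33 -3.43 5.3 T [-0.607 -0.11  -0.047] w 0.119
```

View pics/w19.png

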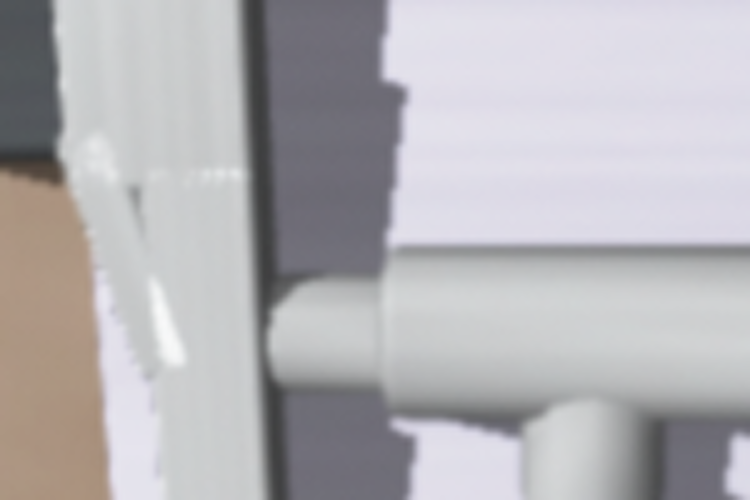

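Emit:
arm_command(
  targets="0 -0.5 0 0 0 0 0.05;0 -0.5 0 0 0 0 0.05;0 -0.5 0 0 0 0 0.05",
)

```text
time: 22.3
tool_pos: [0.4941, -0.0897, 0.02]
tcp_rot: [3.132, 0.24, 0.002]
wrist_force: [0.8, -3.9, 5.0]
width: 0.118
```

Run:
```python
from h import *
st()
p,d=bot.read_camera('wrist');st()
```

```text
t 22.3 stand xyz [-59.96  47.69  19.98] Fstand 0.19 -3.96 5.01 T [-0.763 -0.144 -0.089] w 0.118
t 22.35 stand xyz [-59.96  47.68  20.  ] Fstand -0.27 -4.33 5.55 T [-0.795 -0.131 -0.022] w 0.117
```

Emit:
arm_command(
  targets="0 0.3 0 0 0 0 0.05;0 0.3 0 0 0 0 0.15;0 0.3 0 0 0 0 0.3;0 0.3 0 0 0 0 0.5;0 0.3 0 0 0 0 0.5;0 0.3 -5 0 0 0 0.5;0 0.3 -20 0 0 0 0.5;0 0.3 -50 0 0 0 0.6;0 0.3 -90 0 0 0 0.7;0 0.3 -100 0 0 0 0.7",
)

```text
time: 23.18
tool_pos: [0.497, -0.0901, 0.1255]
tcp_rot: [3.131, 0.239, 0.013]
wrist_force: [1.7, -1.2, 0.6]
width: 0.695
```

Emit:
arm_command(
  targets="0 0 0 0 0 0 0.7;0 0 0 0 0 0 0.7;0 0 0 0 0 0 0.7",
)

```text
time: 23.43
tool_pos: [0.4924, -0.0891, 0.1185]
tcp_rot: [-3.131, -0.239, 0.002]
wrist_force: [-0.4, 1.4, 0.2]
width: 0.698
```

Run:
```python
from placed import *
st()
s=bot.read_state();p,d=bot.read_camera('wrist');cv2.imwrite('pics/w20.png',p)
placed(cam('wrist',s),d)
cv2.imwrite('pics/w20z.png',cv2.resize(p[0:270,140:400],None,fx=2.2,fy=2.2,interpolation=cv2.INTER_CUBIC))
goto(S2W(35,-56,130),98.75)
```

```text
t 23.43 stand xyz [-61.51  48.52 118.5 ] Fstand -0.2 1.4 0.23 T [-0.015 -0.034  0.026] w 0.698
handle yaw err deg -0.5477296166914967 y at x=-20 47.113219709352826 resid 0.5923094171501524
tube yaw err -0.02144973158259606 x -17.773227883374062
tube y range [-9.9117661  72.83257531] z top 33.813828720558824 knob x min -109.57297623970031
knob top z 33.98468217925835
t 23.48 at [ 0.492  -0.089   0.1179] shift mm [ 96.9 104.6 -12.5] turn [-1.900e-01  2.000e-02 -9.002e+01] F [-0.44 -0.6  -0.08] w 0.701
```

View pics/w20z.png

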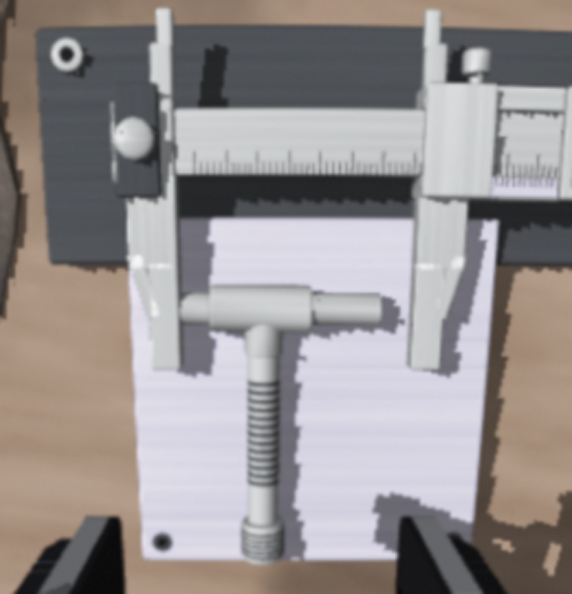

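Emit:
arm_command(
  targets="10 20 -5 0 0 -7 0.7;30 40 -12 0 0 -14 0.7;50 60 -12 0 0 -21 0.7;65 80 -12 0 0 -28 0.7;80 95 -12 0 0 -35 0.7;97 105 -12 0 0 -42 0.7;97 105 -12 0 0 -49 0.7;97 105 -12 0 0 -56 0.7;97 105 -12 0 0 -63 0.7;97 105 -12 0 0 -70 0.7",
)

```text
time: 24.32
tool_pos: [0.6039, -0.1781, 0.1287]
tcp_rot: [-2.42, -1.997, 0.003]
wrist_force: [-0.1, 0.5, 0.2]
width: 0.697
```

```bash
python3 -c "
from h import *
st();goto(S2W(35.1,-57.3,75),98.75)"
```

```text
t 24.32 stand xyz [ 35.1  -56.39 128.67] Fstand -0.02 0.5 0.2 T [ 0.06  -0.058  0.02 ] w 0.697
t 24.32 at [ 0.6039 -0.1781  0.1287] shift mm [-0.9  0.5 53.7] turn [ -0.23  -0.12 -19.68] F [-0.1   0.49  0.2 ] w 0.697
```

Emit:
arm_command(
  targets="-0.9 0.5 20 0 0 -7 0.7;-0.9 0.5 35 0 0 -14 0.7;-0.9 0.5 54 -0.2 -0.1 -19.8 0.7;-0.9 0.5 54 -0.2 -0.1 -19.8 0.7;-0.9 0.5 54 -0.2 -0.1 -19.8 0.7;-0.9 0.5 54 -0.2 -0.1 -19.8 0.7",
)

```text
time: 24.82
tool_pos: [0.6053, -0.1793, 0.077]
tcp_rot: [2.052, 2.376, 0.002]
wrist_force: [0.2, -0.4, 0.1]
width: 0.701
```

```bash
python3 -c "
from h import *
p,d=bot.read_camera('wrist');cv2.imwrite('pics/w21.png',p)
st();goto(S2W(35.1,-57.3,23),98.75)"
```

```text
t 24.87 stand xyz [ 37.07 -58.16  78.  ] Fstand -0.18 -1.03 0.96 T [-0.04   0.003  0.025] w 0.702
t 24.87 at [ 0.6061 -0.1795  0.078 ] shift mm [ 1.  -2.2 55. ] turn [ 0.24  0.11 -0.33] F [-0.02 -1.04  0.96] w 0.702
```

View pics/w21.png

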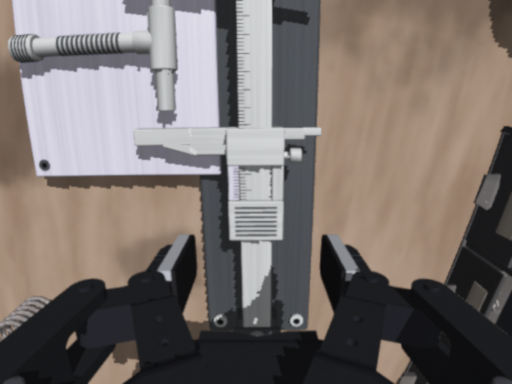

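Emit:
arm_command(
  targets="0.5 -1.7 20 0.2 0.1 -0.3 0.7;0.5 -1.7 40 0.2 0.1 -0.3 0.7;0.5 -1.7 53 0.2 0.1 -0.3 0.7;0.5 -1.7 54.5 0.2 0.1 -0.3 0.7;0.5 -1.7 54.5 0.2 0.1 -0.3 0.7;0.5 -1.7 54.5 0.2 0.1 -0.3 0.7",
)

```text
time: 25.37
tool_pos: [0.6049, -0.1795, 0.0241]
tcp_rot: [2.043, 2.384, 0.001]
wrist_force: [0.3, 0.3, 0.9]
width: 0.697
```

Emit:
arm_command(
  targets="0 0 0 0 0 0 0.5;0 0 0 0 0 0 0.3;0 0 0 0 0 0 0.3;0 0 0 0 0 0 0.3;0 0 0 0 0 0 0.3;0 0 0 0 0 0 0.3;0 0 0 0 0 0 0.3",
  newtons=25,
)

```text
time: 25.95
tool_pos: [0.6042, -0.1798, 0.0248]
tcp_rot: [2.043, 2.385, -0.0]
wrist_force: [-2.9, -0.5, 4.9]
width: 0.393
```

```bash
python3 -c "
from h import *
st();goto(S2W(35.1,-57.3,23),98.75)
p,d=bot.read_camera('wrist');cv2.imwrite('pics/w22.png',p);st()"
```

```text
t 25.95 stand xyz [ 35.17 -58.17  24.76] Fstand -2.89 -0.05 4.9 T [-0.03   0.683 -0.062] w 0.393
t 25.95 at [ 0.6042 -0.1798  0.0248] shift mm [ 0.9 -0.1  1.8] turn [0.02 0.05 0.07] F [-2.85 -0.49  4.9 ] w 0.393
t 26.0 stand xyz [ 35.16 -58.14  24.77] Fstand -3.61 0.6 4.49 T [-0.127  0.605 -0.028] w 0.391
```

View pics/w22.png

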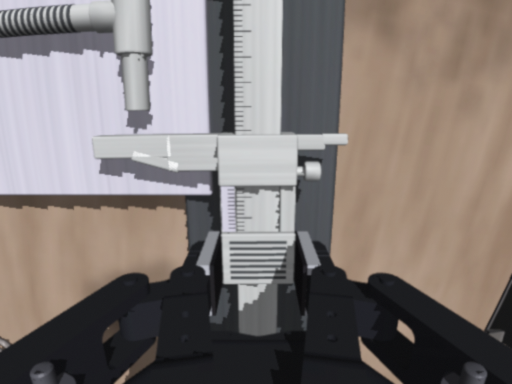

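Emit:
arm_command(
  targets="0.7 0 0 0 0 0 0.3;1.5 0 0 0 0 0 0.3;2.5 0 0 0 0 0 0.3;3.5 0 0 0 0 0 0.3;4.5 0 0 0 0 0 0.3;5.5 0 0 0 0 0 0.3;6.3 0 0 0 0 0 0.3;6.3 0 0 0 0 0 0.3;6.3 0 0 0 0 0 0.3",
)

```text
time: 26.75
tool_pos: [0.6033, -0.174, 0.0248]
tcp_rot: [2.043, 2.385, -0.001]
wrist_force: [-3.8, -2.4, 6.8]
width: 0.386
```

```bash
python3 -c "
from h import *
st()
p,d=bot.read_camera('wrist');cv2.imwrite('pics/w23.png',cv2.resize(p[0:200,0:350],None,fx=2.2,fy=2.2,interpolation=cv2.INTER_CUBIC));st()"
```

```text
t 26.75 stand xyz [ 35.2  -52.31  24.77] Fstand -4.15 -1.84 6.76 T [-0.382  0.74  -0.025] w 0.386
t 26.8 stand xyz [ 35.2  -52.27  24.78] Fstand -4.33 -1.96 6.75 T [-0.402  0.766 -0.037] w 0.391
```

View pics/w23.png

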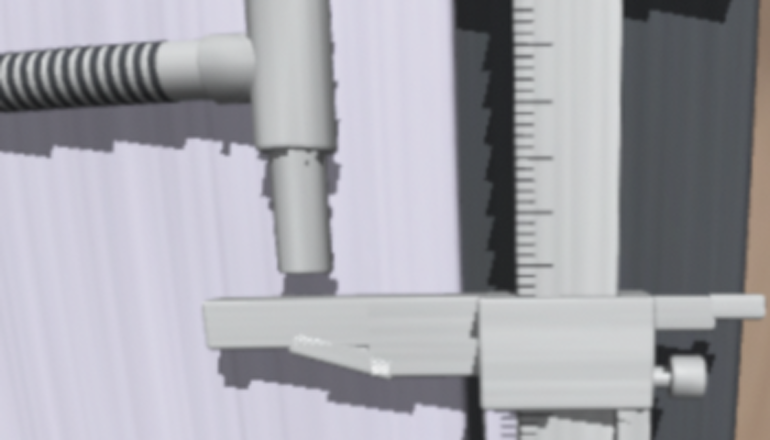

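Emit:
arm_command(
  targets="0.7 0 0 0 0 0 0.3;1.4 0 0 0 0 0 0.3;2.1 0 0 0 0 0 0.3;2.8 0 0 0 0 0 0.3;3.2 0 0 0 0 0 0.3;3.2 0 0 0 0 0 0.3;3.2 0 0 0 0 0 0.3",
)

```text
time: 27.38
tool_pos: [0.6029, -0.1709, 0.0248]
tcp_rot: [2.043, 2.385, -0.001]
wrist_force: [-3.5, -3.7, 6.0]
width: 0.389
```

```bash
python3 -c "
from h import *
st()
p,d=bot.read_camera('wrist');cv2.imwrite('pics/w24.png',cv2.resize(p[0:200,0:350],None,fx=2.2,fy=2.2,interpolation=cv2.INTER_CUBIC));st()"
```

```text
t 27.38 stand xyz [ 35.2  -49.16  24.78] Fstand -4.04 -3.14 6.02 T [-0.443  0.767 -0.047] w 0.389
t 27.43 stand xyz [ 35.19 -49.17  24.76] Fstand -4.2 -2.33 6.6 T [-0.403  0.707 -0.072] w 0.387
```

View pics/w24.png

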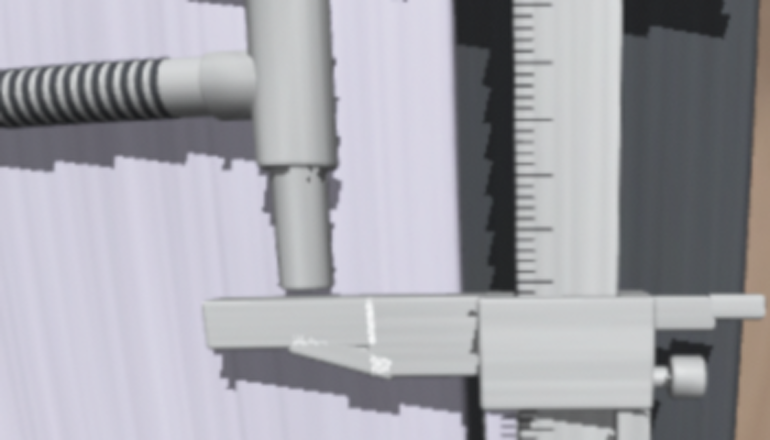

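Emit:
arm_command(
  targets="0.4 0 0 0 0 0 0.3;0.8 0 0 0 0 0 0.3;0.8 0 0 0 0 0 0.3;0.8 0 0 0 0 0 0.3",
)

```text
time: 27.77
tool_pos: [0.6027, -0.1702, 0.0247]
tcp_rot: [2.043, 2.385, -0.001]
wrist_force: [-3.9, -2.9, 6.6]
width: 0.392
```

```bash
python3 -c "
from h import *
st()
p,d=bot.read_camera('wrist');cv2.imwrite('pics/w25.png',cv2.resize(p[90:190,70:190],None,fx=5,fy=5,interpolation=cv2.INTER_CUBIC));st()"
```

```text
t 27.77 stand xyz [ 35.17 -48.4   24.75] Fstand -4.27 -2.25 6.63 T [-0.479  0.761 -0.057] w 0.392
t 27.82 stand xyz [ 35.21 -48.38  24.77] Fstand -4.31 -2.09 7.45 T [-0.535  0.775 -0.079] w 0.387
```

View pics/w25.png

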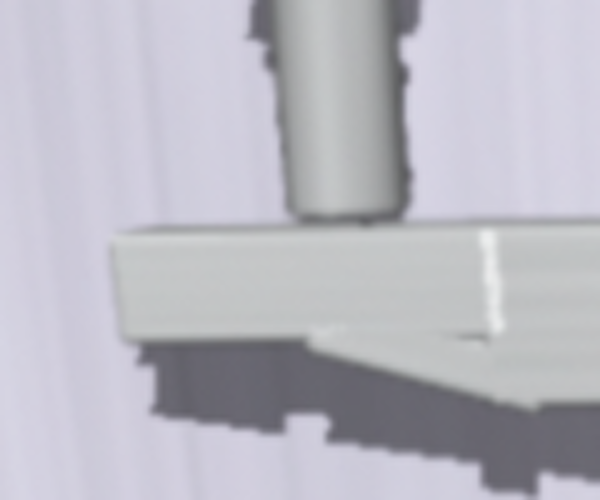

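Small gap left (~0.7 mm). Stepping finely.

Emit:
arm_command(
  targets="0.4 0 0 0 0 0 0.3;0.4 0 0 0 0 0 0.3;0.4 0 0 0 0 0 0.3;0.4 0 0 0 0 0 0.3",
)

```text
time: 28.15
tool_pos: [0.6027, -0.1698, 0.0248]
tcp_rot: [2.043, 2.385, -0.001]
wrist_force: [-4.6, -3.0, 5.6]
width: 0.39
```

```bash
python3 -c "
from h import *
st()
p,d=bot.read_camera('wrist');st();bot.read_camera('top');st()"
```

```text
t 28.15 stand xyz [ 35.19 -48.02  24.76] Fstand -4.96 -2.22 5.59 T [-0.496  0.791 -0.058] w 0.39
t 28.2 stand xyz [ 35.2  -48.02  24.75] Fstand -3.74 -2.02 5.42 T [-0.452  0.722 -0.009] w 0.385
t 28.25 stand xyz [ 35.18 -48.03  24.75] Fstand -4.65 -1.49 6.3 T [-0.485  0.75   0.008] w 0.388
```

Emit:
arm_command(
  targets="0.4 0 0 0 0 0 0.3;0.4 0 0 0 0 0 0.3;0.4 0 0 0 0 0 0.3;0.4 0 0 0 0 0 0.3",
)

```text
time: 28.58
tool_pos: [0.6027, -0.1694, 0.0248]
tcp_rot: [2.043, 2.385, -0.001]
wrist_force: [-3.5, -2.4, 6.5]
width: 0.388
```

```bash
python3 -c "
from h import *
st()
p,d=bot.read_camera('wrist');st();bot.read_camera('top');st()
cv2.imwrite('pics/w26.png',cv2.resize(p[90:190,70:190],None,fx=5,fy=5,interpolation=cv2.INTER_CUBIC))"
```

```text
t 28.58 stand xyz [ 35.22 -47.64  24.77] Fstand -3.78 -1.82 6.52 T [-0.51   0.779 -0.091] w 0.388
t 28.63 stand xyz [ 35.17 -47.61  24.76] Fstand -4.14 -2.52 6.46 T [-0.454  0.762 -0.088] w 0.391
t 28.68 stand xyz [ 35.19 -47.6   24.77] Fstand -4.38 -2.17 6.2 T [-0.523  0.777 -0.028] w 0.386
```

View pics/w26.png

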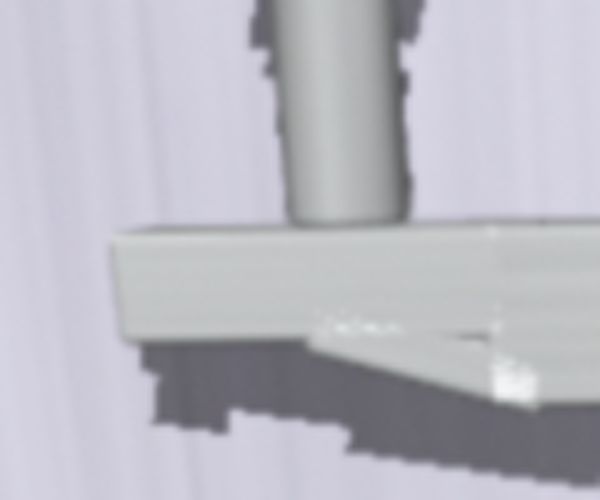

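Essentially touching; continue in fine steps until the force rises.

Emit:
arm_command(
  targets="0.4 0 0 0 0 0 0.3;0.4 0 0 0 0 0 0.3;0.4 0 0 0 0 0 0.3;0.4 0 0 0 0 0 0.3",
)

```text
time: 29.02
tool_pos: [0.6026, -0.1692, 0.0248]
tcp_rot: [2.042, 2.385, -0.001]
wrist_force: [-4.8, -3.1, 7.0]
width: 0.389
```

```bash
python3 -c "
from h import *
st()
p,d=bot.read_camera('wrist');st();bot.read_camera('top');st()
cv2.imwrite('pics/w27.png',cv2.resize(p[0:200,0:350],None,fx=2.2,fy=2.2,interpolation=cv2.INTER_CUBIC))"
```

```text
t 29.02 stand xyz [ 35.23 -47.39  24.81] Fstand -5.17 -2.29 6.99 T [-0.58   0.662 -0.043] w 0.389
t 29.07 stand xyz [ 35.25 -47.42  24.79] Fstand -4.12 -2.85 6.81 T [-0.574  0.753 -0.089] w 0.39
t 29.12 stand xyz [ 35.24 -47.36  24.8 ] Fstand -3.37 -2.71 7.12 T [-0.519  0.745 -0.003] w 0.388
```

View pics/w27.png

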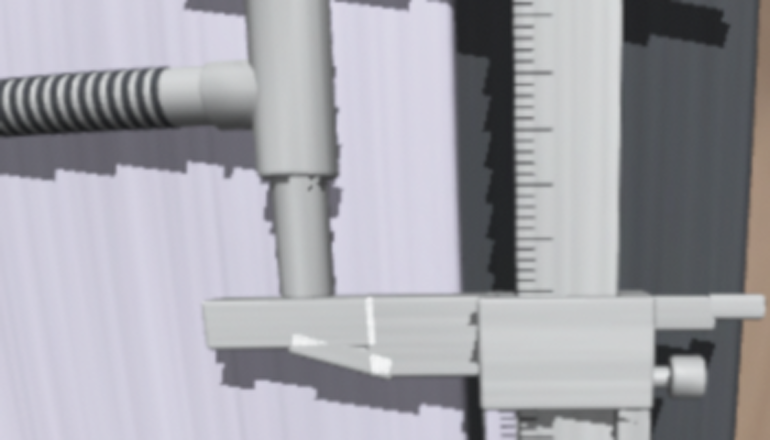

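Emit:
arm_command(
  targets="0.4 0 0 0 0 0 0.3;0.4 0 0 0 0 0 0.3;0.4 0 0 0 0 0 0.3;0.4 0 0 0 0 0 0.3",
)

```text
time: 29.45
tool_pos: [0.6026, -0.1691, 0.0248]
tcp_rot: [2.042, 2.385, -0.002]
wrist_force: [-3.4, -3.9, 6.3]
width: 0.39
```

```bash
python3 -c "
from h import *
st();goto([0,0,0],98.75)
p,d=bot.read_camera('wrist');st();bot.read_camera('top');st()"
```

```text
t 29.45 stand xyz [ 35.24 -47.33  24.8 ] Fstand -3.97 -3.31 6.31 T [-0.762  0.659  0.047] w 0.39
t 29.45 at [ 0.6026 -0.1691  0.0248] shift mm [ 260.  -569.4   23.7] turn [0.04 0.15 0.11] F [-3.42 -3.87  6.31] w 0.39
t 29.5 stand xyz [ 35.23 -47.32  24.79] Fstand -4.24 -4.2 5.93 T [-0.725  0.755 -0.027] w 0.386
t 29.55 stand xyz [ 35.21 -47.33  24.77] Fstand -4.01 -3.83 5.77 T [-0.8    0.714  0.061] w 0.392
```

Emit:
arm_command(
  targets="0.3 0 0 0 0 0 0.3;0.3 0 0 0 0 0 0.3;0.3 0 0 0 0 0 0.3;0.3 0 0 0 0 0 0.3",
)

```text
time: 29.88
tool_pos: [0.6026, -0.1691, 0.0248]
tcp_rot: [2.041, 2.384, -0.002]
wrist_force: [-3.5, -4.4, 5.2]
width: 0.389
```

```bash
python3 -c "
from h import *
st()
p,d=bot.read_camera('wrist');st();bot.read_camera('top');st()
cv2.imwrite('pics/w28.png',cv2.resize(p[0:200,0:350],None,fx=2.2,fy=2.2,interpolation=cv2.INTER_CUBIC))"
```

```text
t 29.88 stand xyz [ 35.23 -47.3   24.8 ] Fstand -4.13 -3.79 5.22 T [-0.855  0.748  0.091] w 0.389
t 29.93 stand xyz [ 35.25 -47.3   24.81] Fstand -3.41 -5.17 6.16 T [-0.849  0.749 -0.034] w 0.389
t 29.98 stand xyz [ 35.23 -47.3   24.78] Fstand -3.93 -4.5 6.01 T [-0.911  0.713  0.05 ] w 0.386
```

View pics/w28.png

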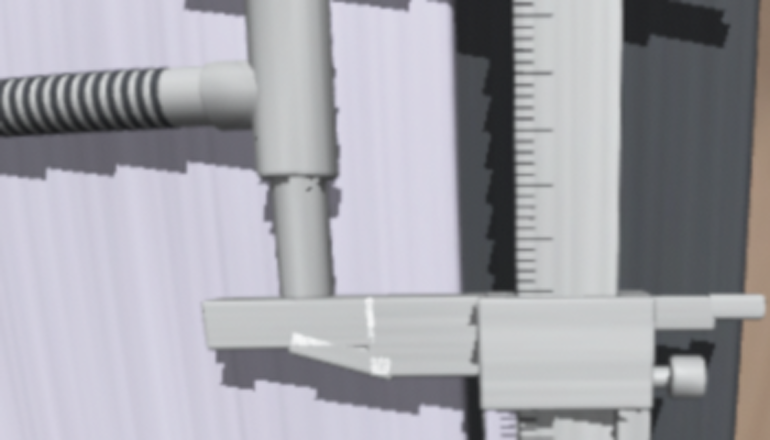

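Emit:
arm_command(
  targets="-0.4 0 0 0 0 0 0.39;-0.4 0 0 0 0 0 0.45;-0.4 0 0 0 0 0 0.55;-0.4 0 0 0 0 0 0.7;-0.4 0 0 0 0 0 0.7;-0.4 0 -8 0 0 0 0.7;-0.4 0 -35 0 0 0 0.7;-0.4 0 -70 0 0 0 0.7;-0.4 0 -100 0 0 0 0.7;-0.4 0 -100 0 0 0 0.7",
)

```text
time: 30.82
tool_pos: [0.6074, -0.169, 0.1316]
tcp_rot: [2.036, 2.377, 0.008]
wrist_force: [2.7, -0.3, 1.5]
width: 0.698
```

```bash
python3 -c "
from h import *
st()
goto(S2W(-75,42,150),8.75)"
```

```text
t 30.82 stand xyz [ 40.   -47.94 131.58] Fstand 2.61 -0.74 1.47 T [-0.061 -0.051 -0.03 ] w 0.698
t 30.82 at [ 0.6074 -0.169   0.1316] shift mm [  90.  -114.6  -20.3] turn [ 0.8  -0.28 90.09] F [ 2.69 -0.33  1.47] w 0.698
```

Inspect from the front of the gauge.

Emit:
arm_command(
  targets="10 -15 -5 0 0 7 0.7;25 -30 -15 0 0 14 0.7;45 -50 -20 0 0 21 0.7;65 -70 -20 0 0 28 0.7;80 -90 -20 0 0 35 0.7;90 -114 -20 0 0 42 0.7;90 -114 -20 0 0 49 0.7;90 -114 -20 0 0 56 0.7;90 -114 -20 0 0 63 0.7;90 -114 -20 0 0 70 0.7",
)

```text
time: 31.65
tool_pos: [0.4756, -0.0959, 0.1434]
tcp_rot: [3.045, 0.773, 0.001]
wrist_force: [-0.0, -0.0, -0.1]
width: 0.701
```

Emit:
arm_command(
  targets="0 0 0 0 0 7 0.7;0 0 0 0 0 14 0.7;0 0 0 0 0 20 0.7;0 0 0 0 0 20 0.7;0 0 0 0 0 20 0.7",
)

```text
time: 32.07
tool_pos: [0.4758, -0.096, 0.1432]
tcp_rot: [-3.132, -0.247, -0.001]
wrist_force: [-0.1, 1.0, 0.6]
width: 0.699
```

Run:
```python
from placed import *
st()
s=bot.read_state();p,d=bot.read_camera('wrist');cv2.imwrite('pics/w29.png',p)
placed(cam('wrist',s),d)
cv2.imwrite('pics/w29z.png',cv2.resize(p[0:270,140:400],None,fx=2.2,fy=2.2,interpolation=cv2.INTER_CUBIC))
p,d=bot.read_camera('top');cv2.imwrite('pics/t2.png',p)
```

```text
t 32.07 stand xyz [-79.    44.2  143.17] Fstand 0.05 0.96 0.56 T [ 0.     0.039 -0.023] w 0.699
handle yaw err deg -1.041792763173304 y at x=-20 46.62316856081154 resid 0.8742890832267161
tube yaw err -0.35522802180686897 x -17.876122034114534
tube y range [-7.83868534 72.6485231 ] z top 33.797415135369214 knob x min -110.20702817108408
knob top z 34.34731234598125
```

View pics/w29z.png

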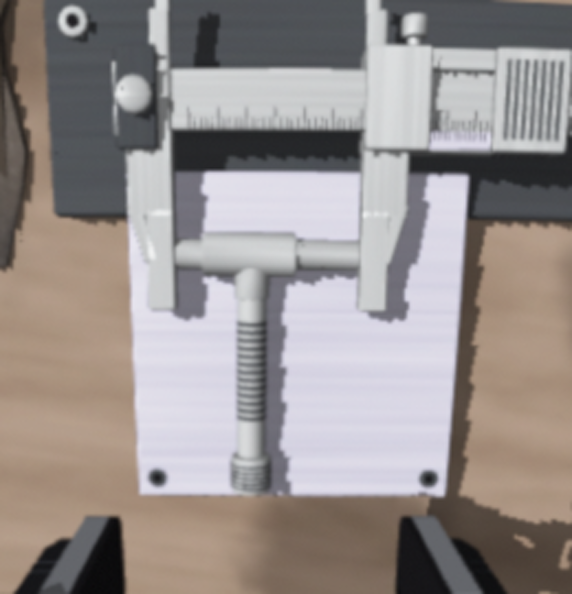

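View pics/t2.png

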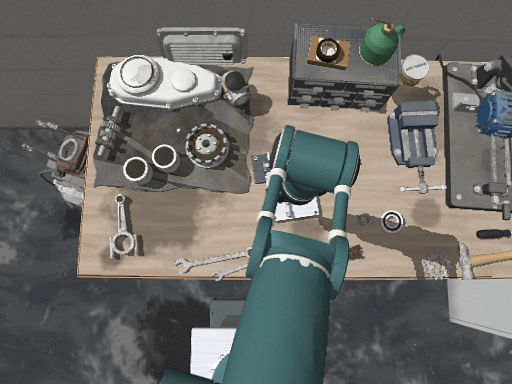

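Run:
```python
from placed import *
s=bot.read_state();p,d=bot.read_camera('wrist');C=cam('wrist',s)
# stand-frame ortho at z=25: rows down = -x, cols right = -y
S=6
xs=np.arange(15,-122,-1/S);ys=np.arange(85,-15,-1/S)
XX,YY=np.meshgrid(xs,ys,indexing='ij')
W=np.array([S2W(0,0,25)])+np.c_[(np.cos(YAW)*XX-np.sin(YAW)*YY).ravel(),(np.sin(YAW)*XX+np.cos(YAW)*YY).ravel(),np.zeros(XX.size)]/1000
m=proj(C,W).reshape(*XX.shape,2).astype(np.float32)
o=cv2.remap(p,m[...,0],m[...,1],cv2.INTER_CUBIC);cv2.imwrite('pics/f1.png',cv2.resize(o,None,fx=.9,fy=.7))
g=cv2.GaussianBlur(o,(0,0),2).astype(float).mean(2)
def edge_row(x,ylo,yhi,sign):  # along y(decreasing), strongest gradient of sign
    i=np.argmin(abs(xs-x)); j=(ys<yhi)&(ys>ylo); gr=np.gradient(g[i])*sign; jj=np.where(j)[0]; return ys[jj[np.argmax(gr[jj])]]
def fit(a,b,n):
    k=np.polyfit(a,b,1)
    for _ in range(3):
        r=abs(b-np.polyval(k,a)); ok=r<2*np.median(r)+1e-6; k=np.polyfit(a[ok],b[ok],1)
    print(n,"slope deg",np.degrees(np.arctan(k[0])).round(2),"mid",np.polyval(k,a.mean()).round(2),"res",np.std(b[ok]-np.polyval(k,a[ok])).round(2))
    return k
a=np.arange(-92,-38,1.);b=np.array([edge_row(x,46,58,-1) for x in a]);fit(a,b,"handle left edge y(x)")
a=np.arange(-37,-28,.5);b=np.array([edge_row(x,68,82,1) for x in a]);fit(a,b,"fixed face y(x) below tube")
a=np.arange(-8,8,.5);b=np.array([edge_row(x,68,82,1) for x in a]);fit(a,b,"fixed face y(x) above tube")
a=np.arange(-8,10,.5);b=np.array([edge_row(x,0,12,-1) for x in a]);fit(a,b,"sliding face y(x) above tube")
def edge_col(y,xlo,xhi,sign):
    j=np.argmin(abs(ys-y)); gr=np.gradient(g[:,j])*sign; ii=np.where((xs>xlo)&(xs<xhi))[0]; return xs[ii[np.argmax(gr[ii])]]
a=np.arange(32,60,.7);b=np.array([edge_col(y,-16,0,-1) for y in a]);fit(a,b,"tube body front x(y)")
a=np.arange(10,25,.7);b=np.array([edge_col(y,-18,0,-1) for y in a]);fit(a,b,"plunger front x(y)")
```

```text
handle left edge y(x) slope deg 6.83 mid 51.92 res 1.87
fixed face y(x) below tube slope deg -0.54 mid 74.41 res 0.08
fixed face y(x) above tube slope deg 0.0 mid 74.5 res 0.0
sliding face y(x) above tube slope deg 0.78 mid 8.42 res 0.05
tube body front x(y) slope deg -0.0 mid -9.83 res 0.0
plunger front x(y) slope deg 1.36 mid -12.55 res 0.1
```

View pics/f1.png

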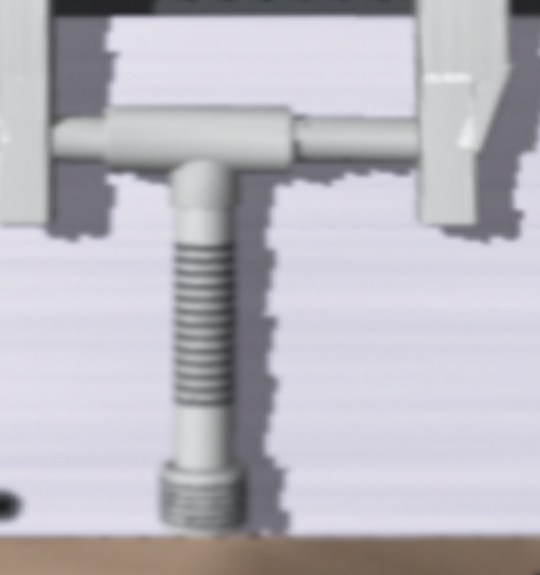

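```bash
python3 -c "
from h import *
st();print(bot.finish_job())"
```

```text
t 32.22 stand xyz [-79.    44.11 143.12] Fstand 1.29 -0.58 -0.8 T [-0.034 -0.012  0.033] w 0.701
the job is handed in; nothing more can be done
None
```

The gauge is nipped lightly between the two caliper jaws, lying flat on the table with the gripper clear of everything. I handed the job in at 32 s.

**What I did:**
1. Opened the caliper from about 36 mm to about 99 mm by its slider.
2. Laid the gauge on the table between the jaws and let go of it.
3. Closed the jaw by its slider to within about 2 mm of the gauge. At that point I saw that pushing the gauge along with the jaw would twist it.
4. Let go of the slider, took the gauge by its handle again and slid it until its end touched the fixed jaw, then let go. So the gauge was handled once more after closing had begun.
5. Closed the slider in 0.3–0.4 mm steps. At contact the slider stopped moving, and the force rose from its own rubbing of about 2.3 N to about 4.5 N. That leaves roughly 2 N on the gauge, and I saw no cocking.

**Last checks:**
- **Contact and seating:** both ends of the gauge touch the jaws in the picture. The tube and knob tops both measured about 34 mm above the bench, so it lies flat.
- **Gauge size:** measured in the pictures before placing, it is about 69 mm.
- **Squareness:** the tube measured -0.4° by depth, and its body edge 0° in the picture. The depth fit to the handle gave -1.0°, which I put down to bias from the viewing angle. The plunger edge read 1.4° and the handle-edge fit failed, so I gave those two no weight.
- **Sliding jaw:** its face fitted at 0.8° against 0° for the fixed face. That fit was over a short length.
- **Other parts:** the con rod, bearing and spring looked unmoved in the top view, though the spring was partly shadowed by the arm.

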